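# Tip the offcuts into the kindling tote

### The arm

A 6-joint arm with a two-finger parallel gripper is mounted at the origin on the work surface. World frame = base frame: x ahead of the robot, y to its left, z up, the work surface at z = 0. Lengths are in m, angles in rad, forces in N, time in s.
With the tool pointing down it reaches from about 0.325 to 1 m from the base axis. Payload 5.1 kg.
Tool frame: the origin (TCP) lies on the centre line of the jaws, within the pads' length; the fingertips stand 22 mm ahead of it and the grasp point (between the pads) lies 3 mm ahead of it; y points along the fingers, z is the direction in which the jaws open and shut, and the axes are right-handed (so a half turn about y gives the same grasp; the last joint's range is limited). The gripper opens to 85 mm and grips with 20 to 120 N. Pads are 22 mm wide; open, the fingers measure 114 mm over their backs; the gripper's body (76 mm by 85 mm) begins 54 mm behind the grasp point. The pads swing forward as they close: fully open they stand 13 mm farther back than shut.
Start: joints at [-1.34, 0.124, 1.65, -0, 1.367, -0.083], TCP at [0.201, -0.618, 0.253] pointing down, gripper open.
Joint ranges: [-2.61, 2.61], [-1.02, 2.33], [0.03, 2.71], [-1.35, 4.49], [0.32, 2.68], [-2.91, 2.91]. Speed limits (rad/s): [2.57, 2.57, 3.14, 3.14, 3.14, 3.14].

### API

Orientations are given as [roll, pitch, yaw] about the fixed x, y, z axes, in that order (R = Rz(yaw) Ry(pitch) Rx(roll)).
In Python, from plant import bot, camera, camera_model gives the robot as it stands. The module is installed in compiled form; this text tells all that it offers.
- The arm moves only by the tool drive_tool, never from a script. Its argument "increments" is a list of rows, each a list of 7 numbers: the opening in per cent of the stroke, from 0 (shut) to 100 (fully open), then the shift along the tool's x, y, z in cm, then the turn, a rotation vector about the tool's x, y, z in rad. In form: [[fingers, x, y, z, rx, ry, rz], ...]. A call has 1 to 5 rows; each row shifts and turns the commanded pose from where the row before left it, along the tool's axes as they then stand; what a row does not reach is not made up. A row lasts 1/10 s, in which the tool goes at most 50 mm and 8.59 degrees, less where a joint would pass 70% of its speed; a pose out of reach is approached as far as the arm can. A call with a gripper value outside its range is refused whole. The fingers move at their own pace and stop on an object; the grip force is fixed at half the most. Time passes only in rows, so rows that do not move let the fingers close. It gives the time, the measured TCP pose, the force and the opening at its end, in the units of the state.
- bot.get_state(): the state, without advancing time (a new reading comes with each control period).
- camera(name): name is "scene" or "side" or "wrist"; returns (picture, depth): 400x640x3 uint8, red, green, blue; 400x640 float32, m along the optical axis (not along the pixel's ray), 0 where there is no reading.
- camera_model(name): a dict with "fx", "fy", "cx", "cy" (pixels), "R" (3x3) and "t" (3): a world point X has camera coordinates R X + t. Camera axes: x right, y down, z forward; pixel columns grow to the right and rows downward; lengths in m; the calibration is good to about 2 mm. A picture is of the moment at which its call begins: read the wrist's pose just before it. camera_model takes no time and is no camera call; for the wrist camera it gives the pose at the moment of the call.
- bot.close_job(): hands the job in, once; it reports no verdict.
The state is a dict: "time": time; "joints": joint angles; "joint_vel": joint speeds; "tau": joint torques, N m; "ee_pos": TCP position; "ee_rot": TCP orientation; "force": force on the tool from outside, world axes, zero at the start; "ft_torque": the same for the moment, N m; "grip_width": opening from 0.0 (shut) to 1.0 (fully open).
Only numpy, scipy, OpenCV 4.12 (cv2) and the standard library are available. Lean on these libraries where they do the work, as an engineer would, in place of code of your own. Each camera call takes 0.05 s, during which the arm holds its last target. There are 200 camera calls.

### The job

Fill the kindling tote for the stove: gather every loose offcut on the bench into the metal pan with those already in it, flip both clips off the tote and lay its lid flat on the bench, then carry the full pan over and tip it, open end held low over the tote, so that all the offcuts slide in. Then set the empty pan flat on the bench again, put the lid back on the tote and snap both clips shut. Leave the other tools alone.

Things in the scene. Friction and masses are not known exactly. Their poses are not given: they have to be found in the camera images.
- tote: grey plastic kindling tote standing fast on the bench (it cannot be moved); outside 260 (its x) x 200 (its y) x 150 high, walls and floor 5 thick, open top under its lid. Origin: centre of its underside; z up. A sprung clip sits in the middle of each long side: clip_a on the +y side, clip_b on the -y side
- lid_grip (a point): centre of the black bar handle on the tote's dark grey lift-off lid (0.3 kg); the bar is 100 long (lid's x) x 22 wide (y) x 22 high. It is 51 above the lid's lowest face: 51 above the bench when the lid lies there, 193 above it on the tote's centre line when seated. Axes as the lid's, z up
- lid_plate (a point): centre of the top face of the lid's plate, 33 below lid_grip. Plate 270 (x) x 210 (y) x 10 thick, overhanging the tote by 5; under it a locating panel 240 x 180 x 8 drops into the tote's mouth with 5 play each way. It fits either way round (turned by pi)
- clip_a (a joint): angle of the steel clip on the tote's +y side: 0 = shut, standing upright with its hook over the lid's edge; grows as the clip swings outward and down to its stop at 1.25 rad = flipped off. Over-centre spring: below about 0.6 it snaps shut by itself, above it snaps open, and it stays at either end (about 0.16 Nm to start it)
- clip_b (a joint): the same for the clip on the tote's -y side
- clip_a_tab (a point): point on clip_a's tab, 80 from its hinge. The clip is a straight steel strap 36 wide (along tote's x), 4 thick, reaching 95 from the hinge; z of this point runs along it away from the hinge. Shut, a hook 25 long reaches inward over the lid (top of hook 61 above hinge) and the top 34 stand clear above it, to be pushed outward from inside or pinched by the side edges 36 apart
- clip_b_tab (a point): the same point on clip_b
- clip_a_hinge (a point): hinge of clip_a, middle of its pin, fixed on the tote 117 from its centre in +y and 103 up; the axis runs along the tote's x
- clip_b_hinge (a point): hinge of clip_b, likewise in -y
- pan_floor (a point): centre of the inner floor of the sheet-metal offcut pan. Pan outside 280 (its x) x 180 (its y); floor 4 thick, walls 4 thick and 40 high on three sides, open at its +x end with no lip. This point is 4 above the pan's underside; x points to the open end, z up. Pan 0.35 kg
- pan_grip (a point): centre of the wooden bar handle that spans the pan from side to side, 80 behind the pan's centre (x -80) and 91 above its underside; the bar is 24 thick (pan's x) x 28 high x 165 long (pan's y). Axes as the pan's
- pan_mouth (a point): middle of the open front edge of the pan's floor (x +140 from its centre). The offcuts begin to slide out over it when the pan is tipped some 25 to 31 degrees
- off1_center (a point): hardwood offcut, 75 long (its x) x 40 wide (its y) x 34 high; the point lies at its centre, half its height up, z up as it starts; lies loose on the bench; may be absent. 55 to 70 g
- off2_center (a point): hardwood offcut, 70 long (x) x 44 wide (y) x 30 high; the point lies at its centre, half its height up, z up as it starts; lies loose on the bench; may be absent. 55 to 70 g
- off3_center (a point): hardwood offcut, 66 long (x) x 38 wide (y) x 40 high, with a step: only the -x half is full height, the +x half is 22 high; the point lies at its centre, half its height up, z up as it starts; lies loose on the bench; may be absent. 55 to 70 g
- off4_center (a point): hardwood offcut, 74 long (x) x 36 wide (y) x 36 high; the point lies at its centre, half its height up, z up as it starts; lies loose on the bench; may be absent. 55 to 70 g
- off5_center (a point): hardwood offcut, 60 long (x) x 42 wide (y) x 32 high; the point lies at its centre, half its height up, z up as it starts; lies in the pan, behind or under the handle, from the start. 55 to 70 g
- off6_center (a point): hardwood offcut, 62 long (x) x 36 wide (y) x 38 high, stepped like a stair: only the -x half is full height; the point lies at its centre, half its height up, z up as it starts; lies in the pan, behind or under the handle, from the start. 55 to 70 g
- mallet: turned wooden carver's mallet standing on its head, 66 across, 215 high; not part of the job, to be left alone. Origin: centre of its underside
- glue: glue bottle, 60 across, 170 high; not part of the job, to be left alone. Origin: centre of its underside
- mug: white mug, 80 across, 90 high; not part of the job, to be left alone. Origin: centre of its underside
- sander: cork sanding block, 115 x 65 x 42 high; not part of the job, to be left alone. Origin: centre of its underside
- chisel: chisel lying flat, 245 long, 28 high; not part of the job, to be left alone. Origin: centre of its underside
There are look-alikes about, which are no part of the job. What is shaped like the part that bears off6_center but purple or turquoise is not meant.

How it is judged:
On the way, in this order (a step that is already met when the one before it is completed fails the run):
1. all the offcuts lie in the level pan, both clips are flipped off and the lid lies flat on the bench (x of off1_center in the frame of pan_floor between -0.14 and 0.14 m and y of off1_center in the frame of pan_floor between -0.088 and 0.088 m and z of off1_center in the frame of pan_floor between 0 and 0.08 m and x of off2_center in the frame of pan_floor between -0.14 and 0.14 m and y of off2_center in the frame of pan_floor between -0.088 and 0.088 m and z of off2_center in the frame of pan_floor between 0 and 0.08 m and x of off3_center in the frame of pan_floor between -0.14 and 0.14 m and y of off3_center in the frame of pan_floor between -0.088 and 0.088 m and z of off3_center in the frame of pan_floor between 0 and 0.08 m and x of off4_center in the frame of pan_floor between -0.14 and 0.14 m and y of off4_center in the frame of pan_floor between -0.088 and 0.088 m and z of off4_center in the frame of pan_floor between 0 and 0.08 m and x of off5_center in the frame of pan_floor between -0.14 and 0.14 m and y of off5_center in the frame of pan_floor between -0.088 and 0.088 m and z of off5_center in the frame of pan_floor between 0 and 0.08 m and x of off6_center in the frame of pan_floor between -0.14 and 0.14 m and y of off6_center in the frame of pan_floor between -0.088 and 0.088 m and z of off6_center in the frame of pan_floor between 0 and 0.08 m and angle between pan_floor's own z axis and vertical below 0.1 rad and value of joint each of clip_a, clip_b above 0.9 rad and height (world z) of lid_grip below 0.065 m and angle between lid_grip's own z axis and vertical below 0.12 rad), for 0.2 s.
2. the pan is tipped with its open end low over the tote (angle between pan_floor's own z axis and vertical above 0.5 rad and x of pan_mouth in the frame of tote between -0.12 and 0.12 m and y of pan_mouth in the frame of tote between -0.09 and 0.09 m and z of pan_mouth in the frame of tote between 0 and 0.25 m), for 0.1 s.
At the end, for the whole second after the job is handed in: Every offcut is inside the tote (centres within its walls and below the rim), the lid is seated on the tote (centred within 12 mm, turned less than 0.12 rad, its height within 6 mm of seated), both clips are shut (below 0.12 rad), and the empty pan stands level on the bench (x of off1_center in the frame of tote between -0.13 and 0.13 m and y of off1_center in the frame of tote between -0.1 and 0.1 m and z of off1_center in the frame of tote between 0 and 0.145 m and x of off2_center in the frame of tote between -0.13 and 0.13 m and y of off2_center in the frame of tote between -0.1 and 0.1 m and z of off2_center in the frame of tote between 0 and 0.145 m and x of off3_center in the frame of tote between -0.13 and 0.13 m and y of off3_center in the frame of tote between -0.1 and 0.1 m and z of off3_center in the frame of tote between 0 and 0.145 m and x of off4_center in the frame of tote between -0.13 and 0.13 m and y of off4_center in the frame of tote between -0.1 and 0.1 m and z of off4_center in the frame of tote between 0 and 0.145 m and x of off5_center in the frame of tote between -0.13 and 0.13 m and y of off5_center in the frame of tote between -0.1 and 0.1 m and z of off5_center in the frame of tote between 0 and 0.145 m and x of off6_center in the frame of tote between -0.13 and 0.13 m and y of off6_center in the frame of tote between -0.1 and 0.1 m and z of off6_center in the frame of tote between 0 and 0.145 m and angle between pan_floor's own z axis and vertical below 0.1 rad and height (world z) of pan_floor below 0.01 m and horizontal distance between lid_grip and tote below 0.012 m and z of lid_grip in the frame of tote between 0.187 and 0.199 m and angle between the x axis of lid_grip and the x axis of tote, either way round below 0.12 rad and value of joint each of clip_a, clip_b below 0.12 rad); the robot touches nothing.
It fails at once if the mallet is knocked about (moved more than 60 mm or tipped) (distance of mallet from where it was at the start of the episode above 0.06 m or angle between mallet's own z axis and vertical above 0.6 rad).
It fails at once if the glue is knocked about (moved more than 60 mm or tipped) (distance of glue from where it was at the start of the episode above 0.06 m or angle between glue's own z axis and vertical above 0.6 rad).
It fails at once if the mug is knocked about (moved more than 60 mm or tipped) (distance of mug from where it was at the start of the episode above 0.06 m or angle between mug's own z axis and vertical above 0.6 rad).
It fails at once if the sander is knocked about (moved more than 60 mm or tipped) (distance of sander from where it was at the start of the episode above 0.06 m or angle between sander's own z axis and vertical above 0.6 rad).
It fails at once if the chisel is knocked about (moved more than 60 mm or tipped) (distance of chisel from where it was at the start of the episode above 0.06 m or angle between chisel's own z axis and vertical above 0.6 rad).
Of off1, off2, off3, off4 only 2 to 4 are there at a start; the rules pass over those that are not, and their reading is None.
At some moment in a run one of off1, off2, off3, off4 may be knocked a few centimetres aside while the robot is not near it.
It also fails if it takes over 210 s, if anything falls off the work surface, if the arm or the gripper's body presses on something with over 40 N, if the wrist force passes 120 N, or if a joint passes its speed limit or range.

## Working session

There is one attempt and no reset: what is moved stays moved. The work goes in short steps, Python scripts to look and compute and a tool call to move; the robot and the scene stay as the last step left them, time stands still between calls to the robot, and variables do not carry over. Pictures are saved under pics/ and viewed, about 12 in all and at most 16, crops included, and the job is handed in when it is done.

Besides the shell and the picture viewer there is one more tool, called after "Emit:" by a JSON object that holds its "api" and its "payload". drive_tool: Moves the arm, as the interface text tells. Its arguments: {"type":"object","properties":{"increments":{"type":"array"}},"required":["increments"]}

```bash
mkdir -p pics; ls; cat > h.py <<'E'
import numpy as np, cv2
from plant import bot, camera, camera_model
from scipy.spatial.transform import Rotation as Ro
def snap(n,f=None):
    m=camera_model(n); p,d=camera(n)
    if f: cv2.imwrite('pics/'+f,p[:,:,::-1])
    return p,d,m
def cloud(d,m):
    v,u=np.mgrid[:d.shape[0],:d.shape[1]]
    X=np.stack([(u-m['cx'])/m['fx']*d,(v-m['cy'])/m['fy']*d,d],-1)
    W=(X-m['t'])@np.array(m['R'])
    W[d<=0]=np.nan
    return W
def plane(u,v,m,z):
    r=np.array(m['R']).T@np.array([(u-m['cx'])/m['fx'],(v-m['cy'])/m['fy'],1]); c=-np.array(m['R']).T@m['t']
    return c+r*(z-c[2])/r[2]
E
python3 - <<'E'
from h import *
s=bot.get_state(); print(s)
for n in ['scene','side','wrist']:
    p,d,m=snap(n,n+'0.png'); np.savez(n+'0.npz',p=p,d=d,**m); print(n,-np.array(m['R']).T@m['t'],m['R'][2],m['fx'])
E
```

```text
pics
{'time': 0.0, 'joints': array([-1.33958777e+00,  1.24514390e-01,  1.65168039e+00, -2.53263886e-05,
        1.36753106e+00, -8.26232546e-02]), 'joint_vel': array([-6.60940648e-04,  2.74816006e-04, -4.77778829e-04,  3.52494546e-06,
        4.13340994e-04,  3.60288046e-04]), 'tau': array([-9.46516811e-04, -4.23616076e+01, -3.65453625e+01, -1.42207500e-04,
        6.81868434e-03,  7.84924765e-07]), 'ee_pos': array([ 0.20047814, -0.61770549,  0.25204321]), 'ee_rot': array([-1.57292428e+00,  1.51340693e-04, -2.82775586e+00]), 'force': array([-1.19691297,  0.50658825, -0.13574377]), 'ft_torque': array([-0.00215549,  0.01134238, -0.00916851]), 'grip_width': 1.0031219665348814}
scene [1.17139595 0.07010059 0.83605291] [-0.65645161 -0.04067982 -0.7532705 ] 380.5731307705119
side [0.31796662 0.63147778 0.9393336 ] [ 0.24369801 -0.58039909 -0.77701234] 386.7178220544374
wrist [ 0.27404413 -0.59487628  0.37304691] [-0.28115972 -0.09061219 -0.95537356] 313.7747836919819
```

View pics/scene0.png

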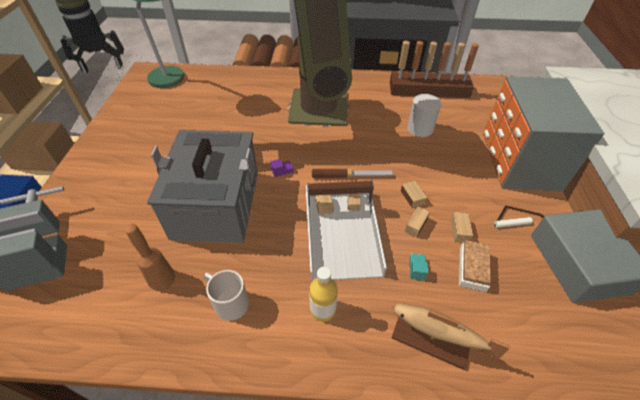

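View pics/side0.png

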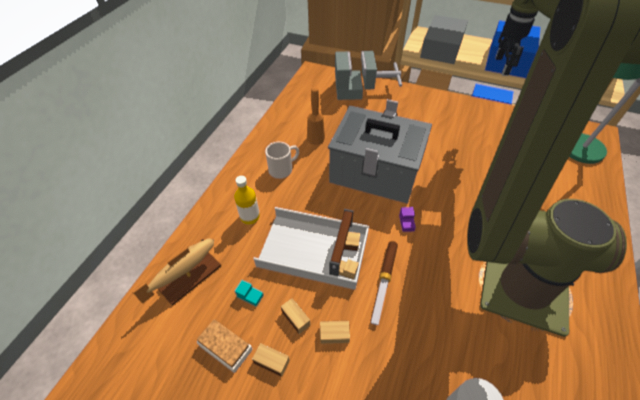

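```bash
cat > topmap.py <<'E'
from h import *
def fuse(ns,x0,x1,y0,y1,s=0.002,data=None):
    H=np.full((int((x1-x0)/s),int((y1-y0)/s)),-1.);C=np.zeros(H.shape+(3,),np.uint8)
    for n in ns:
        p,d,m=data[n] if data else snap(n)
        W=cloud(d,m).reshape(-1,3);c=p.reshape(-1,3)
        ok=np.isfinite(W[:,0])&(W[:,2]<0.4);W=W[ok];c=c[ok]
        i=((x1-W[:,0])/s).astype(int);j=((y1-W[:,1])/s).astype(int)  # top=+x, left=+y
        ok=(i>=0)&(j>=0)&(i<H.shape[0])&(j<H.shape[1])
        for a,b,z,k in zip(i[ok],j[ok],W[ok,2],c[ok]):
            if z>H[a,b]: H[a,b]=z;C[a,b]=k
    return H,C
E
python3 - <<'E'
from topmap import *
D={}
for n in['scene','side']:
    z=np.load(n+'0.npz');D[n]=(z['p'],z['d'],{k:z[k] for k in z.files})
H,C=fuse(['scene','side'],0.1,0.9,-.6,.6,0.002,D)
np.savez('top0.npz',H=H,C=C)
im=C[:,:,::-1].copy()
im=cv2.resize(cv2.dilate(im,np.ones((2,2))),None,fx=1.3,fy=1.3,interpolation=0)
for k in range(9):
    v=int((0.9-(0.1+.1*k))/.002*1.3);cv2.putText(im,'x%.1f'%(.1+.1*k),(0,v),0,.4,(255,255,255))
for k in range(12):
    u=int((0.6-(-.5+.1*k))/.002*1.3);cv2.line(im,(u,0),(u,8),(255,255,255));cv2.putText(im,'%.1f'%(-.5+.1*k),(u,20),0,.4,(255,255,255))
cv2.imwrite('pics/top0.png',im);print(im.shape)
for n in['scene','side']:
    p,d,m=D[n];W=cloud(d,m);hsv=cv2.cvtColor(p,cv2.COLOR_RGB2HSV)
    tan=((hsv[...,0]>12)&(hsv[...,0]<24)&(hsv[...,1]>60)&(hsv[...,1]<150)&(hsv[...,2]>130)&(W[...,2]>.012)&(W[...,2]<.08)).astype(np.uint8)
    k,l,st,c=cv2.connectedComponentsWithStats(tan)
    for i in range(1,k):
        if st[i,4]>60:
            w=W[l==i];zt=np.percentile(w[:,2],90);t=w[w[:,2]>zt-.006]
            r=cv2.minAreaRect((t[:,:2]*1000).astype(np.float32))
            print(n,c[i].round(),st[i,4],'ztop %.3f'%zt,np.round(r[0]),np.round(r[1]),round(r[2]),w[:,:2].mean(0).round(3))
E
```

```text
(520, 780, 3)
scene [414. 191.] 309 ztop 0.033 [421. 300.] [71. 46.] 23 [0.424 0.301]
scene [577. 200.] 70 ztop 0.048 [437. 750.] [ 4. 39.] 89 [0.431 0.75 ]
scene [323. 200.] 165 ztop 0.039 [482.  46.] [47. 42.] 15 [0.481 0.042]
scene [354. 200.] 127 ztop 0.028 [469. 129.] [35. 34.] 89 [0.468 0.129]
scene [417. 219.] 365 ztop 0.038 [526. 299.] [36. 77.] 61 [0.531 0.296]
scene [472. 250.] 1467 ztop 0.044 [622. 429.] [ 69. 176.] 84 [0.621 0.421]
scene [433. 333.] 123 ztop 0.079 [856. 287.] [132.  10.] 68 [0.856 0.285]
side [353. 239.] 166 ztop 0.038 [464.  43.] [35. 43.] 10 [0.463 0.044]
side [348. 266.] 220 ztop 0.044 [441. 142.] [58. 33.] 84 [0.446 0.132]
side [295. 313.] 429 ztop 0.038 [525. 301.] [37. 73.] 60 [0.524 0.302]
side [222. 343.] 1062 ztop 0.044 [652. 430.] [ 57. 107.] 78 [0.651 0.432]
side [334. 330.] 543 ztop 0.032 [422. 302.] [69. 45.] 22 [0.421 0.304]
side [270. 358.] 590 ztop 0.036 [535. 418.] [40. 75.] 88 [0.534 0.418]
```

View pics/top0.png

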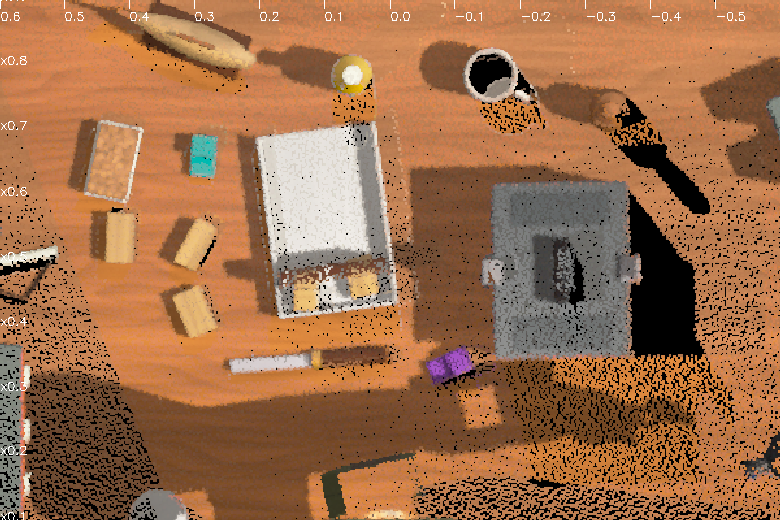

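```bash
cat >> h.py <<'E'
def rect(P): # P Nx2 m -> centre, sizes, long-axis angle
    r=cv2.minAreaRect((P*1000).astype(np.float32));(a,b),t=r[1],np.radians(r[2])
    if a<b:a,b,t=b,a,t+np.pi/2
    t=(t+np.pi/2)%np.pi-np.pi/2
    return np.round(np.array(r[0])/1000,4),(round(a),round(b)),round(t,3)
def to(x,y,z,psi):
    """tool-down target: turn about tool y, then shift in tool axes (cm) after the turn"""
    s=bot.get_state();R=Ro.from_euler('xyz',s['ee_rot'])
    p=s['ee_rot'][2];d=(psi-p+np.pi)%(2*np.pi)-np.pi
    v=np.array([x,y,z])-s['ee_pos']
    T=Ro.from_euler('xyz',[-np.pi/2,0,psi])
    print('turn ry %.3f | after turn cm'%(-d),T.inv().apply(v*100).round(2),'| before turn cm',R.inv().apply(v*100).round(2))
E
python3 - <<'E'
from h import *
D={}
P=[];C=[]
for n in['scene','side']:
    z=np.load(n+'0.npz');m={k:z[k] for k in z.files};W=cloud(z['d'],m).reshape(-1,3);c=z['p'].reshape(-1,3)
    ok=np.isfinite(W[:,0]);P.append(W[ok]);C.append(c[ok])
    b=W[ok];b=b[abs(b[:,2])<.008];print('bench',n,np.percentile(b,[.5,99.5],0).round(2).tolist())
for n,W in zip(['scene','side'],P):
    def sel(x0,x1,y0,y1,z0,z1):
        q=W[(W[:,0]>x0)&(W[:,0]<x1)&(W[:,1]>y0)&(W[:,1]<y1)&(W[:,2]>z0)&(W[:,2]<z1)];return q
    q=sel(.3,.7,-.4,-.1,.147,.158);print(n,'plate',rect(q[:,:2]),np.median(q[:,2]))
    q=sel(.38,.58,-.29,-.2,.19,.22);print('handle',rect(q[:,:2]),np.median(q[:,2]))
    for y0,y1 in((-.17,-.08),(-.4,-.33)):
        q=sel(.4,.56,y0,y1,.17,.21);print('tab',rect(q[:,:2]),q.mean(0).round(3),q[:,2].max().round(3))
    q=sel(.35,.75,-.02,.27,.037,.047);print('pan rim',rect(q[:,:2]),np.median(q[:,2]))
    q=sel(.38,.55,-.02,.25,.092,.12);print('pan handle',rect(q[:,:2]),np.median(q[:,2]))
    q=sel(.35,.75,-.02,.27,.0005,.05);print('pan all',rect(q[:,:2]))
    q=sel(.0,.9,-.8,-.38,.012,.4); print('obst y<-.38',len(q), np.percentile(q,[1,50,99],0).round(2).tolist())
# bench coverage
W=np.concatenate(P);b=W[abs(W[:,2])<.008]
for x in np.arange(.1,.9,.1):
    k=b[abs(b[:,0]-x)<.02];print(round(x,1),k[:,1].min().round(2),k[:,1].max().round(2))
E
```

```text
bench scene [[-0.25, -0.78, -0.0], [0.97, 0.75, 0.01]]
bench side [[-0.27, -0.8, -0.01], [1.73, 0.64, 0.01]]
scene plate (array([ 0.4883, -0.2629]), (266, 239), np.float64(0.033)) 0.15554913554505298
handle (array([ 0.4869, -0.2623]), (100, 22), np.float64(0.024)) 0.2041566080943973
tab (array([ 0.4829, -0.1456]), (38, 7), np.float64(0.019)) [ 0.487 -0.145  0.191] 0.204
tab (array([ 0.4874, -0.3798]), (40, 7), np.float64(0.069)) [ 0.49  -0.379  0.189] 0.205
pan rim (array([0.5611, 0.1363]), (281, 265), np.float64(0.097)) 0.04356366983524695
pan handle (array([0.4837, 0.0867]), (174, 28), np.float64(-1.443)) 0.10466269245892226
pan all (array([0.55 , 0.125]), (400, 290), np.float64(-0.0))
obst y<-.38 6893 [[0.17, -0.77, 0.02], [0.66, -0.63, 0.12], [0.78, -0.55, 0.39]]
side plate (array([ 0.4853, -0.2611]), (270, 240), np.float64(0.021)) 0.15703201900773106
handle (array([ 0.4847, -0.2624]), (99, 28), np.float64(0.019)) 0.201810538983265
tab (array([ 0.4823, -0.1443]), (36, 11), np.float64(0.06)) [ 0.482 -0.144  0.188] 0.203
tab (array([ 0.4876, -0.3775]), (36, 10), np.float64(-0.05)) [ 0.487 -0.378  0.187] 0.204
pan rim (array([0.5572, 0.1368]), (280, 265), np.float64(0.13)) 0.04195643174386551
pan handle (array([0.483 , 0.0896]), (179, 26), np.float64(-1.442)) 0.1043744873606017
pan all (array([0.55  , 0.1251]), (400, 290), np.float64(-0.0))
obst y<-.38 2828 [[0.17, -0.74, 0.02], [0.62, -0.61, 0.13], [0.78, -0.54, 0.4]]
0.1 -0.8 0.58
0.2 -0.8 0.57
0.3 -0.8 0.57
0.4 -0.8 0.75
0.5 -0.8 0.65
0.6 -0.81 0.62
0.7 -1.52 0.8
0.8 -1.1 0.77
```

View pics/wrist0.png

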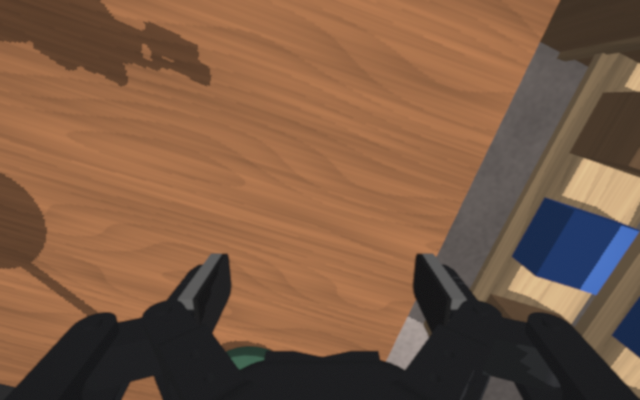

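```bash
python3 - <<'E'
from h import *
to(.46,.22,.32,-1.444)
E
```

```text
turn ry -1.384 | after turn cm [-79.83  -6.77  36.34] | before turn cm [-50.54  -6.64 -71.69]
```

Emit:
{"api": "drive_tool", "payload": {"increments": [[100,0,-0.7,0,0,-0.138,0],[100,0,-0.7,0,0,-0.138,0],[100,0,-0.7,0,0,-0.138,0],[100,0,-0.7,0,0,-0.138,0],[100,0,-0.7,0,0,-0.138,0]]}}

```text
time: 0.65
ee_pos: [0.2005, -0.6181, 0.288]
ee_rot: [-1.571, 0.001, -2.132]
force: [-0.1, -0.4, 0.2]
grip_width: 1.001
```

Emit:
{"api": "drive_tool", "payload": {"increments": [[100,0,-0.7,0,0,-0.138,0],[100,0,-0.7,0,0,-0.138,0],[100,0,-0.7,0,0,-0.138,0],[100,0,-0.7,0,0,-0.138,0],[100,0,-0.5,0,0,-0.142,0]]}}

```text
time: 1.15
ee_pos: [0.2006, -0.6182, 0.3214]
ee_rot: [-1.571, 0.0, -1.438]
force: [-0.1, 0.3, -0.6]
grip_width: 1.0
```

Emit:
{"api": "drive_tool", "payload": {"increments": [[100,-4.4,0,2.0,0,0,0],[100,-4.4,0,2.0,0,0,0],[100,-4.4,0,2.0,0,0,0],[100,-4.4,0,2.0,0,0,0],[100,-4.4,0,2.0,0,0,0]]}}

```text
time: 1.65
ee_pos: [0.272, -0.3854, 0.3208]
ee_rot: [-1.571, 0.001, -1.444]
force: [0.5, 0.5, 0.1]
grip_width: 1.0
```

Emit:
{"api": "drive_tool", "payload": {"increments": [[100,-4.4,0,2.0,0,0,0],[100,-4.4,0,2.0,0,0,0],[100,-4.4,0,2.0,0,0,0],[100,-4.4,0,2.0,0,0,0],[100,-4.4,0,2.0,0,0,0]]}}

```text
time: 2.15
ee_pos: [0.3432, -0.1546, 0.3212]
ee_rot: [-1.57, -0.0, -1.445]
force: [0.8, -0.1, -0.0]
grip_width: 1.003
```

Emit:
{"api": "drive_tool", "payload": {"increments": [[100,-4.4,0,2.0,0,0,0],[100,-4.4,0,2.0,0,0,0],[100,-4.4,0,2.0,0,0,0],[100,-4.4,0,2.0,0,0,0],[100,-4.4,0,2.0,0,0,0]]}}

```text
time: 2.65
ee_pos: [0.4145, 0.0766, 0.3213]
ee_rot: [-1.57, -0.0, -1.443]
force: [0.3, -1.3, -0.9]
grip_width: 0.999
```

Emit:
{"api": "drive_tool", "payload": {"increments": [[100,-4.4,0,2.0,0,0,0],[100,-4.4,0,2.0,0,0,0],[100,-4.4,0,2.0,0,0,0],[100,0,0,0,0,0,0],[100,0,0,0,0,0,0]]}}

```text
time: 3.15
ee_pos: [0.4571, 0.2138, 0.3205]
ee_rot: [-1.573, -0.001, -1.441]
force: [0.4, -0.1, -0.1]
grip_width: 0.999
```

```bash
python3 - <<'E'
from h import *
s=bot.get_state();print(s['ee_pos'],s['ee_rot'],s['time'])
p,d,m=snap('wrist','w1.png')
W=cloud(d,m);hsv=cv2.cvtColor(p,cv2.COLOR_RGB2HSV)
b=W[(abs(W[...,2])<.01)];print('bench z',np.median(b[:,2]))
k,l,st,c=cv2.connectedComponentsWithStats(((W[...,2]>.02)&(W[...,2]<.05)).astype(np.uint8))
for i in range(1,k):
    if st[i,4]>500:
        w=W[l==i];zt=np.percentile(w[:,2],90);t=w[w[:,2]>zt-.008];print(c[i].round(),st[i,4],round(zt,3),rect(t[:,:2]),np.median(p[l==i],0))
E
```

```text
[0.45708775 0.21377759 0.32047531] [-1.57272029e+00 -7.46477600e-04 -1.44149092e+00] 3.15
bench z 0.00046562373746095523
[58. 21.] 952 0.047 (array([0.1286, 0.3306]), (62, 13), np.float64(0.75)) [114. 111. 109.]
[414.   8.] 1085 0.035 (array([0.5379, 0.4007]), (76, 19), np.float64(0.098)) [175. 142. 105.]
[518.  17.] 3431 0.043 (array([0.6555, 0.4023]), (116, 41), np.float64(0.12)) [164. 124.  92.]
[303.  86.] 2136 0.031 (array([0.4242, 0.3006]), (70, 45), np.float64(0.405)) [184. 150. 110.]
[386.  98.] 1917 0.037 (array([0.5282, 0.2995]), (74, 37), np.float64(-0.509)) [187. 152. 112.]
[489. 122.] 1557 0.039 (array([0.6794, 0.287 ]), (36, 33), np.float64(1.495)) [ 61. 150. 145.]
[343. 217.] 3245 0.045 (array([0.5647, 0.0987]), (280, 181), np.float64(0.127)) [157. 142. 117.]
[239. 249.] 1270 0.029 (array([0.3556, 0.0611]), (120, 26), np.float64(-1.498)) [89. 59. 44.]
[ 26. 254.] 1486 0.047 (array([0.0534, 0.009 ]), (109, 30), np.float64(-1.4)) [50. 44. 39.]
[310. 273.] 639 0.037 (array([0.4644, 0.0414]), (43, 32), np.float64(-1.344)) [185. 151. 112.]
[518. 281.] 632 0.047 (array([0.7732, 0.0682]), (60, 26), np.float64(1.01)) [101.  96.  90.]
[378. 301.] 955 0.045 (array([0.571 , 0.0095]), (116, 7), np.float64(0.133)) [85. 84. 82.]
[228. 337.] 716 0.039 (array([ 0.3513, -0.1037]), (32, 28), np.float64(-1.147)) [106.   65.  123.5]
```

View pics/w1.png

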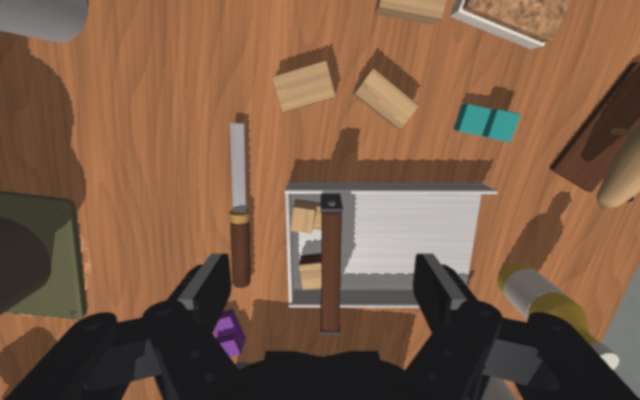

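```bash
python3 - <<'E'
from h import *
to(.5282,.2995,.10,-.509)
c=np.array([.5647,.0987]);a=.127;ux=np.array([np.cos(a),np.sin(a)]);uy=np.array([-ux[1],ux[0]])
for s in((.085,.042),(.085,-.042),(0,0)): print(c+s[0]*ux+s[1]*uy)
E
```

```text
turn ry -0.934 | after turn cm [ 1.99 22.08 11.03] | before turn cm [-7.7  22.07  8.18]
[0.64369577 0.15112775]
[0.65433511 0.06780426]
[0.5647 0.0987]
```

Emit:
{"api": "drive_tool", "payload": {"increments": [[100,0,2,0,0,-0.1334,0],[100,0,2,0,0,-0.1334,0],[100,0,2,0,0,-0.1334,0],[100,0,2,0,0,-0.1334,0],[100,0,2,0,0,-0.1334,0]]}}

```text
time: 3.7
ee_pos: [0.4573, 0.2113, 0.2209]
ee_rot: [-1.57, -0.001, -0.774]
force: [0.0, 0.9, -0.4]
grip_width: 1.001
```

Emit:
{"api": "drive_tool", "payload": {"increments": [[100,0,2,0,0,-0.1334,0],[100,0,2,0,0,-0.1334,0],[100,0.7,2.7,3.7,0,0,0],[100,0.7,2.7,3.7,0,0,0],[100,0.6,2.7,3.6,0,0,0]]}}

```text
time: 4.2
ee_pos: [0.53, 0.2983, 0.1003]
ee_rot: [-1.57, -0.001, -0.513]
force: [0.5, -0.3, 0.2]
grip_width: 1.0
```

Emit:
{"api": "drive_tool", "payload": {"increments": [[100,0,0,0,0,0,0],[100,0,0,0,0,0,0]]}}

```text
time: 4.4
ee_pos: [0.5282, 0.2978, 0.0992]
ee_rot: [-1.573, 0.002, -0.511]
force: [-0.2, -0.6, 0.6]
grip_width: 0.999
```

```bash
python3 - <<'E'
from h import *
print(bot.get_state()['ee_pos'])
to(.5282,.2995,.026,-.509)
E
```

```text
[0.52824502 0.29776596 0.09917981]
turn ry -0.002 | after turn cm [-0.09  7.32  0.15] | before turn cm [-0.08  7.32  0.17]
```

Emit:
{"api": "drive_tool", "payload": {"increments": [[100,0,3,0.15,0,0,0],[100,0,3,0,0,0,0],[100,0,1.3,0,0,0,0],[0,0,0,0,0,0,0],[0,0,0,0,0,0,0]]}}

```text
time: 4.9
ee_pos: [0.5302, 0.3003, 0.0295]
ee_rot: [-1.569, -0.002, -0.511]
force: [0.3, -0.3, 0.1]
grip_width: 0.694
```

Emit:
{"api": "drive_tool", "payload": {"increments": [[0,0,0,0,0,0,0],[0,0,0,0,0,0,0],[0,0,0,0,0,0,0],[0,0,0,0,0,0,0],[0,0,-2,0,0,0,0]]}}

```text
time: 5.4
ee_pos: [0.5278, 0.2998, 0.0458]
ee_rot: [-1.574, 0.002, -0.51]
force: [0.6, -0.3, -1.1]
grip_width: 0.412
```

Emit:
{"api": "drive_tool", "payload": {"increments": [[0,0,-3,0,0,0,0],[0,0,-3,0,0,0,0],[0,0,-3,0,0,0,0],[0,0,0,0,0,0,0],[0,0,0,0,0,0,0]]}}

```text
time: 5.9
ee_pos: [0.5296, 0.3007, 0.1382]
ee_rot: [-1.569, -0.001, -0.51]
force: [-0.4, -0.6, -1.1]
grip_width: 0.413
```

```bash
python3 - <<'E'
from h import *
print(bot.get_state()['ee_pos'])
to(.6437,.1511,.12,-1.444)
E
```

```text
[0.52959634 0.30073656 0.13818737]
turn ry 0.934 | after turn cm [16.29  1.82  9.43] | before turn cm [17.26  1.83 -7.49]
```

Emit:
{"api": "drive_tool", "payload": {"increments": [[0,0,0,0,0,0.1334,0],[0,0,0,0,0,0.1334,0],[0,0,0,0,0,0.1334,0],[0,0,0,0,0,0.1334,0],[0,0,0,0,0,0.1334,0]]}}

```text
time: 6.4
ee_pos: [0.5279, 0.2999, 0.1346]
ee_rot: [-1.575, -0.0, -1.182]
force: [0.1, 0.1, -0.8]
grip_width: 0.416
```

Emit:
{"api": "drive_tool", "payload": {"increments": [[0,0,0,0,0,0.1334,0],[0,0,0,0,0,0.1334,0],[0,4.1,0.4,2.3,0,0,0],[0,4.1,0.4,2.4,0,0,0],[0,4.1,0.5,2.4,0,0,0]]}}

```text
time: 6.9
ee_pos: [0.6147, 0.1864, 0.1218]
ee_rot: [-1.574, -0.0, -1.442]
force: [0.2, 0.7, -0.3]
grip_width: 0.412
```

Emit:
{"api": "drive_tool", "payload": {"increments": [[0,4.0,0.5,2.3,0,0,0],[0,0,3,0,0,0,0],[0,0,2,0,0,0,0],[0,0,0,0,0,0,0],[0,0,0,0,0,0,0]]}}

```text
time: 7.4
ee_pos: [0.6418, 0.1506, 0.0674]
ee_rot: [-1.574, -0.0, -1.444]
force: [0.0, -0.2, -0.9]
grip_width: 0.41
```

```bash
python3 - <<'E'
from h import *
print(bot.get_state()['ee_pos'])
to(.6437,.1511,.033,-1.444)
E
```

```text
[0.64184909 0.15063968 0.06740707]
turn ry 0.000 | after turn cm [-0.02  3.44  0.19] | before turn cm [-0.02  3.44  0.2 ]
```

Emit:
{"api": "drive_tool", "payload": {"increments": [[0,0,2,0,0,0,0],[0,0,1.4,0,0,0,0],[0,0,0,0,0,0,0],[70,0,0,0,0,0,0],[70,0,0,0,0,0,0]]}}

```text
time: 7.9
ee_pos: [0.6436, 0.151, 0.0363]
ee_rot: [-1.57, 0.0, -1.444]
force: [-0.0, 0.3, -0.1]
grip_width: 0.698
```

Emit:
{"api": "drive_tool", "payload": {"increments": [[70,0,0,0,0,0,0],[70,0,0,0,0,0,0],[70,0,-3,0,0,0,0],[70,0,-5,0,0,0,0],[70,0,-4,0,0,0,0]]}}

```text
time: 8.4
ee_pos: [0.6433, 0.1507, 0.1574]
ee_rot: [-1.57, 0.0, -1.444]
force: [1.2, 0.6, 1.0]
grip_width: 0.696
```

```bash
python3 - <<'E'
from h import *
print(bot.get_state()['ee_pos'])
to(.4242,.3006,.15,-2.737)
E
```

```text
[0.64325461 0.15072225 0.15738297]
turn ry 1.293 | after turn cm [ 14.24   0.74 -22.4 ] | before turn cm [-17.64   0.73 -19.83]
```

Emit:
{"api": "drive_tool", "payload": {"increments": [[100,-2.9,0,-3.3,0,0,0],[100,-2.9,0,-3.3,0,0,0],[100,-2.9,0,-3.3,0,0,0],[100,-2.9,0,-3.3,0,0,0],[100,-3.0,0,-3.3,0,0,0]]}}

```text
time: 8.9
ee_pos: [0.4595, 0.2753, 0.1557]
ee_rot: [-1.57, 0.0, -1.444]
force: [0.2, 0.6, 0.3]
grip_width: 0.999
```

Emit:
{"api": "drive_tool", "payload": {"increments": [[100,-3.0,0,-3.3,0,0.1293,0],[100,0,0,0,0,0.1293,0],[100,0,0,0,0,0.1293,0],[100,0,0,0,0,0.1293,0],[100,0,0,0,0,0.1293,0]]}}

```text
time: 9.4
ee_pos: [0.4243, 0.3004, 0.1557]
ee_rot: [-1.57, 0.0, -2.095]
force: [0.3, -0.2, 0.2]
grip_width: 0.999
```

Emit:
{"api": "drive_tool", "payload": {"increments": [[100,0,0,0,0,0.1293,0],[100,0,0,0,0,0.1293,0],[100,0,0,0,0,0.1293,0],[100,0,0,0,0,0.1293,0],[100,0,0,0,0,0.1293,0]]}}

```text
time: 9.9
ee_pos: [0.4245, 0.3002, 0.1556]
ee_rot: [-1.571, 0.0, -2.742]
force: [-0.0, -0.7, -0.2]
grip_width: 1.001
```

Emit:
{"api": "drive_tool", "payload": {"increments": [[100,0,0,0,0,0,0],[100,0,0,0,0,0,0]]}}

```text
time: 10.1
ee_pos: [0.4245, 0.3002, 0.1555]
ee_rot: [-1.571, 0.0, -2.734]
force: [-0.3, -0.1, -0.1]
grip_width: 0.999
```

```bash
cat > blobs.py <<'E'
from h import *
def blobs(n='wrist',z0=.02,z1=.05,f=None,mn=300):
    p,d,m=snap(n,f);W=cloud(d,m)
    k,l,st,c=cv2.connectedComponentsWithStats(((W[...,2]>z0)&(W[...,2]<z1)).astype(np.uint8))
    for i in range(1,k):
        if st[i,4]>mn:
            w=W[l==i];zt=np.percentile(w[:,2],90);t=w[w[:,2]>zt-.008];print(n,c[i].round(),st[i,4],round(zt,3),rect(t[:,:2]),np.median(p[l==i],0))
E
python3 - <<'E'
from blobs import *
blobs();blobs('side')
to(.4242,.3006,.026,-2.737)
E
```

```text
wrist [222.  22.] 3016 0.035 (array([0.5201, 0.4174]), (41, 39), np.float64(1.534)) [186. 151. 111.]
wrist [541. 169.] 13014 0.044 (array([0.5341, 0.0969]), (220, 179), np.float64(0.129)) [100.  95.  88.]
wrist [319. 195.] 4426 0.031 (array([0.4245, 0.3012]), (69, 45), np.float64(0.404)) [191. 155. 114.]
wrist [618. 228.] 772 0.037 (array([0.4999, 0.0572]), (32, 13), np.float64(-1.36)) [105.  86.  65.]
side [89. 76.] 1693 0.047 (array([ 1.7358, -0.4663]), (1153, 21), np.float64(1.566)) [146. 150. 139.]
side [351.  25.] 550 0.047 (array([ 0.8088, -1.1607]), (493, 249), np.float64(0.758)) [94. 67. 39.]
side [282. 258.] 691 0.043 (array([0.6079, 0.1549]), (174, 84), np.float64(0.122)) [208. 174. 115.]
side [519. 294.] 391 0.047 (array([0.0191, 0.0372]), (126, 51), np.float64(-0.492)) [54. 45. 37.]
side [247. 291.] 323 0.039 (array([0.677 , 0.2889]), (37, 32), np.float64(1.504)) [  0. 183. 173.]
side [223. 344.] 1420 0.044 (array([0.653, 0.428]), (110, 60), np.float64(-0.208)) [205. 145.  87.]
side [333. 332.] 394 0.032 (array([0.4217, 0.3022]), (70, 45), np.float64(0.413)) [224. 174. 107.]
side [270. 358.] 655 0.036 (array([0.5352, 0.4178]), (75, 41), np.float64(-0.022)) [224. 175. 107.]
turn ry 0.002 | after turn cm [ 1.000e-02  1.294e+01 -4.000e-02] | before turn cm [ 1.000e-02  1.294e+01 -4.000e-02]
```

Emit:
{"api": "drive_tool", "payload": {"increments": [[100,0,4,0,0,0,0],[100,0,4,0,0,0,0],[100,0,3.9,0,0,0,0],[100,0,1.0,0,0,0,0],[0,0,0,0,0,0,0]]}}

```text
time: 10.7
ee_pos: [0.4232, 0.2995, 0.0247]
ee_rot: [-1.57, -0.004, -2.736]
force: [0.6, 0.2, 1.0]
grip_width: 0.857
```

Emit:
{"api": "drive_tool", "payload": {"increments": [[0,0,0,0,0,0,0],[0,0,0,0,0,0,0],[0,0,0,0,0,0,0],[0,0,0,0,0,0,0],[0,0,0,0,0,0,0]]}}

```text
time: 11.2
ee_pos: [0.4265, 0.3014, 0.0292]
ee_rot: [-1.571, 0.005, -2.737]
force: [0.5, 0.2, 7.6]
grip_width: 0.504
```

Emit:
{"api": "drive_tool", "payload": {"increments": [[0,0,-3,0,0,0,0],[0,0,-4,0,0,0,0],[0,0,-4,0,0,0,0],[0,0,-1,0,0,-0.1293,0],[0,0,0,0,0,-0.1293,0]]}}

```text
time: 11.7
ee_pos: [0.4263, 0.3013, 0.1508]
ee_rot: [-1.57, 0.008, -2.473]
force: [-0.4, -0.1, -1.0]
grip_width: 0.5
```

Emit:
{"api": "drive_tool", "payload": {"increments": [[0,0,0,0,0,-0.1293,0],[0,0,0,0,0,-0.1293,0],[0,0,0,0,0,-0.1293,0],[0,0,0,0,0,-0.1293,0],[0,0,0,0,0,-0.1293,0]]}}

```text
time: 12.2
ee_pos: [0.4245, 0.3003, 0.147]
ee_rot: [-1.57, 0.001, -1.826]
force: [-0.4, 0.3, -0.9]
grip_width: 0.504
```

Emit:
{"api": "drive_tool", "payload": {"increments": [[0,0,0,0,0,-0.1293,0],[0,0,0,0,0,-0.1293,0],[0,0,0,0,0,-0.1293,0],[0,3.7,0,2.8,0,0,0],[0,3.7,0,2.8,0,0,0]]}}

```text
time: 12.7
ee_pos: [0.4897, 0.234, 0.1472]
ee_rot: [-1.569, 0.0, -1.44]
force: [0.3, 0.5, -0.7]
grip_width: 0.503
```

Emit:
{"api": "drive_tool", "payload": {"increments": [[0,3.7,0,2.8,0,0,0],[0,3.7,0,2.8,0,0,0],[0,3.7,0,2.8,0,0,0],[0,3.7,0,2.9,0,0,0],[0,3.7,0,2.9,0,0,0]]}}

```text
time: 13.2
ee_pos: [0.6549, 0.0668, 0.1471]
ee_rot: [-1.57, 0.0, -1.444]
force: [-0.4, 0.2, -1.0]
grip_width: 0.498
```

```bash
python3 - <<'E'
from h import *
print(bot.get_state()['ee_pos'])
to(.6543,.0678,.033,-1.444)
E
```

```text
[0.65492233 0.06683209 0.14711509]
turn ry 0.000 | after turn cm [-0.1  11.41 -0.05] | before turn cm [-0.1  11.41 -0.06]
```

Emit:
{"api": "drive_tool", "payload": {"increments": [[0,0,4,0,0,0,0],[0,0,4,0,0,0,0],[0,0,3.2,0,0,0,0],[0,0,0,0,0,0,0],[75,0,0,0,0,0,0]]}}

```text
time: 13.7
ee_pos: [0.6537, 0.0684, 0.0345]
ee_rot: [-1.571, 0.0, -1.444]
force: [0.6, 0.2, 0.2]
grip_width: 0.651
```

Emit:
{"api": "drive_tool", "payload": {"increments": [[75,0,0,0,0,0,0],[75,0,0,0,0,0,0],[75,0,0,0,0,0,0],[75,0,-4,0,0,0,0],[75,0,-5,0,0,0,0]]}}

```text
time: 14.2
ee_pos: [0.6512, 0.0684, 0.122]
ee_rot: [-1.578, 0.001, -1.444]
force: [1.1, -0.1, 0.5]
grip_width: 0.752
```

Emit:
{"api": "drive_tool", "payload": {"increments": [[100,0,-4,0,0,0,0],[100,-4.5,0,-0.9,0,0,0],[100,-4.5,0,-0.9,0,0,0],[100,-4.5,0,-0.9,0,0,0],[100,-4.5,0,-0.9,0,0,0]]}}

```text
time: 14.7
ee_pos: [0.5945, 0.2438, 0.1652]
ee_rot: [-1.57, 0.0, -1.444]
force: [-0.2, 0.6, -0.4]
grip_width: 1.001
```

Emit:
{"api": "drive_tool", "payload": {"increments": [[100,-4.5,0,-0.9,0,0,0],[100,-4.5,0,-0.9,0,0,0],[100,-4.5,0,-1.0,0,0,0],[100,-4.7,0,-1.0,0,0,0],[100,0,0,0,0,-0.1422,0]]}}

```text
time: 15.2
ee_pos: [0.5319, 0.4231, 0.165]
ee_rot: [-1.57, 0.002, -1.293]
force: [0.4, -0.8, -0.1]
grip_width: 1.0
```

Emit:
{"api": "drive_tool", "payload": {"increments": [[100,0,0,0,0,-0.1422,0],[100,0,0,0,0,-0.1422,0],[100,0,0,0,0,-0.1422,0],[100,0,0,0,0,-0.1422,0],[100,0,0,0,0,-0.1422,0]]}}

```text
time: 15.7
ee_pos: [0.5344, 0.4182, 0.1648]
ee_rot: [-1.57, -0.0, -0.585]
force: [-0.2, -0.0, 0.2]
grip_width: 1.0
```

Emit:
{"api": "drive_tool", "payload": {"increments": [[100,0,0,0,0,-0.1422,0],[100,0,0,0,0,-0.1422,0],[100,0,0,0,0,-0.1422,0],[100,0,0,0,0,-0.1422,0],[100,0,0,0,0,0,0]]}}

```text
time: 16.2
ee_pos: [0.5344, 0.4182, 0.1648]
ee_rot: [-1.57, -0.0, -0.022]
force: [-0.5, -0.8, 0.1]
grip_width: 1.002
```

```bash
python3 - <<'E'
from blobs import *
blobs();
to(.535,.418,.027,-.022)
E
```

```text
wrist [ 43. 235.] 10009 0.044 (array([0.561 , 0.1486]), (202, 83), np.float64(0.123)) [82. 79. 78.]
wrist [303. 162.] 4516 0.035 (array([0.5108, 0.4032]), (75, 41), np.float64(-0.034)) [188. 153. 112.]
wrist [564. 223.] 4401 0.046 (array([0.5779, 0.6203]), (136, 60), np.float64(-0.369)) [53. 55. 53.]
wrist [335. 303.] 6834 0.043 (array([0.65  , 0.4286]), (99, 60), np.float64(-0.203)) [168. 128.  95.]
turn ry -0.003 | after turn cm [ 6.000e-02  1.377e+01 -1.000e-02] | before turn cm [ 0.05 13.77 -0.02]
```

Emit:
{"api": "drive_tool", "payload": {"increments": [[100,-2.3,2,-1.5,0,0.012,0],[100,0,4,0,0,0,0],[100,0,4,0,0,0,0],[100,0,3.7,0,0,0,0],[0,0,0,0,0,0,0]]}}

```text
time: 16.75
ee_pos: [0.5069, 0.4008, 0.0209]
ee_rot: [-1.578, 0.01, -0.036]
force: [-0.7, -0.8, -1.0]
grip_width: 0.856
```

Emit:
{"api": "drive_tool", "payload": {"increments": [[0,0,0,0,0,0,0],[0,0,0,0,0,0,0],[0,0,0,0,0,0,0],[0,0,0,0,0,0,0],[0,0,0,0,0,0,0]]}}

```text
time: 17.25
ee_pos: [0.5131, 0.405, 0.0309]
ee_rot: [-1.567, -0.005, -0.034]
force: [0.3, -0.1, 7.0]
grip_width: 0.453
```

Emit:
{"api": "drive_tool", "payload": {"increments": [[0,0,-4,0,0,0,0],[0,0,-4,0,0,0,0],[0,0,-4,0,0,0,0],[0,0,0,0,0,0.141,0],[0,0,0,0,0,0.141,0]]}}

```text
time: 17.75
ee_pos: [0.5123, 0.4044, 0.1511]
ee_rot: [-1.566, -0.004, -0.322]
force: [0.7, 0.6, -1.0]
grip_width: 0.457
```

Emit:
{"api": "drive_tool", "payload": {"increments": [[0,0,0,0,0,0.141,0],[0,0,0,0,0,0.141,0],[0,0,0,0,0,0.141,0],[0,0,0,0,0,0.141,0],[0,0,0,0,0,0.141,0]]}}

```text
time: 18.25
ee_pos: [0.5111, 0.4037, 0.148]
ee_rot: [-1.57, 0.0, -1.027]
force: [-0.0, 0.2, -0.2]
grip_width: 0.458
```

Emit:
{"api": "drive_tool", "payload": {"increments": [[0,0,0,0,0,0.141,0],[0,0,0,0,0,0.141,0],[0,0,0,0,0,0.141,0],[0,4.4,0,0.2,0,0,0],[0,4.4,0,0.2,0,0,0]]}}

```text
time: 18.75
ee_pos: [0.5261, 0.3167, 0.1481]
ee_rot: [-1.57, 0.0, -1.441]
force: [0.3, -1.5, -1.1]
grip_width: 0.455
```

Emit:
{"api": "drive_tool", "payload": {"increments": [[0,4.4,0,0.2,0,0,0],[0,4.4,0,0.2,0,0,0],[0,4.4,0,0.2,0,0,0],[0,4.4,0,0.2,0,0,0],[0,4.4,0,0.2,0,0,0]]}}

```text
time: 19.25
ee_pos: [0.5641, 0.0982, 0.1482]
ee_rot: [-1.569, -0.0, -1.444]
force: [1.0, -0.1, -1.0]
grip_width: 0.455
```

```bash
python3 - <<'E'
from blobs import *
print(bot.get_state()['ee_pos'])
blobs('scene',.02,.06,mn=60)
to(.5647,.0987,.034,-1.444)
E
```

```text
[0.56412538 0.09815644 0.14821496]
scene [168.   5.] 90 0.055 (array([-0.7402, -0.789 ]), (56, 38), np.float64(-0.798)) [128.  123.5 119. ]
scene [38. 30.] 103 0.057 (array([-0.4441, -1.2926]), (41, 24), np.float64(-0.748)) [113.  95.  68.]
scene [165.  74.] 412 0.025 (array([-0.1469, -0.6177]), (134, 133), np.float64(0.681)) [ 82. 116.  91.]
scene [431.  82.] 1529 0.052 (array([-0.1387,  0.4189]), (301, 97), np.float64(1.562)) [86. 57. 42.]
scene [311. 107.] 189 0.056 (array([ 0.0503, -0.0291]), (80, 17), np.float64(1.093)) [74. 60. 49.]
scene [421. 125.] 264 0.056 (array([0.1242, 0.3526]), (88, 41), np.float64(1.313)) [139.5 133.  127. ]
scene [534. 175.] 1409 0.056 (array([0.3252, 0.6273]), (402, 147), np.float64(0.641)) [92. 83. 71.]
scene [280. 165.] 206 0.04 (array([ 0.3472, -0.1057]), (41, 31), np.float64(0.359)) [128.   67.  137.5]
scene [324. 171.] 146 0.029 (array([0.3548, 0.0403]), (75, 25), np.float64(-1.502)) [103.5  66.   48. ]
scene [212. 228.] 885 0.056 (array([ 0.5913, -0.2285]), (244, 116), np.float64(-0.944)) [83. 81. 77.]
scene [309. 232.] 214 0.047 (array([0.5736
[... 672 characters left out ...]
scene [328. 255.] 511 0.037 (array([0.6533, 0.0639]), (70, 46), np.float64(-1.432)) [212. 171. 122.]
scene [419. 265.] 335 0.04 (array([0.6769, 0.2867]), (36, 34), np.float64(1.478)) [ 76. 153. 141.]
scene [161. 277.] 327 0.057 (array([ 0.7446, -0.328 ]), (59, 32), np.float64(-0.845)) [109.  73.  46.]
scene [224. 286.] 287 0.057 (array([ 0.766 , -0.1664]), (69, 30), np.float64(-1.041)) [140. 128. 117.]
scene [233. 308.] 300 0.057 (array([ 0.8093, -0.1432]), (75, 28), np.float64(-1.117)) [142.  130.  118.5]
scene [323. 312.] 194 0.057 (array([0.8057, 0.0607]), (57, 21), np.float64(-1.486)) [165. 153. 139.]
turn ry -0.004 | after turn cm [-0.61 11.43  0.02] | before turn cm [-0.66 11.42  0.  ]
```

Emit:
{"api": "drive_tool", "payload": {"increments": [[0,-0.2,4,0,0,0,0],[0,-0.1,4,0,0,0,0],[0,0,3.3,0,0,0,0],[0,0,0,0,0,0,0],[75,0,0,0,0,0,0]]}}

```text
time: 19.8
ee_pos: [0.5637, 0.103, 0.0345]
ee_rot: [-1.571, 0.0, -1.444]
force: [0.7, 1.1, 0.6]
grip_width: 0.612
```

Emit:
{"api": "drive_tool", "payload": {"increments": [[75,0,0,0,0,0,0],[75,0,0,0,0,0,0],[75,0,0,0,0,0,0],[75,0,-4,0,0,0,0],[75,0,-5,0,0,0,0]]}}

```text
time: 20.3
ee_pos: [0.5612, 0.1026, 0.1224]
ee_rot: [-1.578, 0.0, -1.444]
force: [1.6, 0.3, 0.2]
grip_width: 0.753
```

Emit:
{"api": "drive_tool", "payload": {"increments": [[0,0,-5,0,0,0,0],[0,0,-5,0,0,0.106,0],[0,0,-5,0,0,0,0],[0,0,0,0,0,0,0],[0,0,0,0,0,0,0]]}}

```text
time: 20.8
ee_pos: [0.5644, 0.1029, 0.2768]
ee_rot: [-1.566, 0.0, -1.55]
force: [-0.7, -0.0, -0.4]
grip_width: 0.003
```

```bash
python3 - <<'E'
from blobs import *
s=bot.get_state();print(s['ee_pos'],s['ee_rot'])
for n in['wrist','side']:
    p,d,m=snap(n,n+'2.png');
    for q in [(.6437,.1511,.03),(.6543,.0678,.03),(.5647,.0987,.03),(.463,.043,.03),(.445,.13,.03)]:
        X=m['R']@np.array(q)+m['t'];print(n,(X[:2]/X[2]*[m['fx'],m['fy']]+[m['cx'],m['cy']]).round(), end=' ')
to(.484,-.177,.25,-1.55)
E
```

```text
[0.56435246 0.1029438  0.27682433] [-1.56618736e+00  3.03736912e-04 -1.54972530e+00]
wrist [389. 126.] wrist [392. 196.] wrist [319. 170.] wrist [237. 212.] wrist [217. 141.] side [278. 250.] side [287. 226.] side [312. 244.] side [353. 239.] side [349. 267.] turn ry 0.000 | after turn cm [27.81  2.27 -8.46] | before turn cm [27.81  2.3  -8.46]
```

View pics/side2.png

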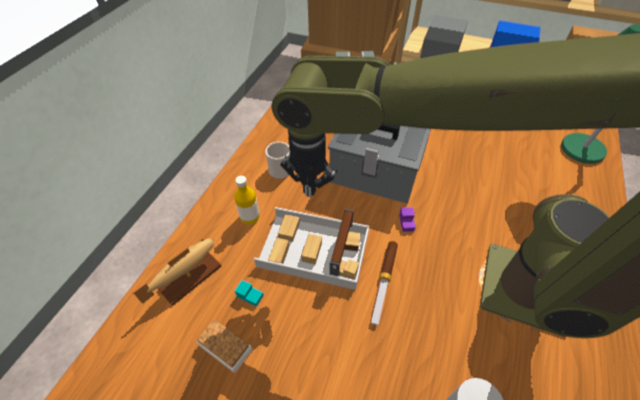

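Emit:
{"api": "drive_tool", "payload": {"increments": [[0,4.6,0,-1.4,0,0,0],[0,4.6,0,-1.4,0,0,0],[0,4.6,0,-1.4,0,0,0],[0,4.6,0,-1.4,0,0,0],[0,4.7,0,-1.4,0,0,0]]}}

```text
time: 21.4
ee_pos: [0.4967, -0.1307, 0.2715]
ee_rot: [-1.575, 0.002, -1.549]
force: [0.9, -0.6, -0.2]
grip_width: 0.001
```

Emit:
{"api": "drive_tool", "payload": {"increments": [[0,4.7,0,-1.4,0,0,0],[0,0,2,0,0,0,0],[0,0,2,0,0,0,0],[0,0,0,0,0,0,0],[0,0,0,0,0,0,0]]}}

```text
time: 21.9
ee_pos: [0.4846, -0.1764, 0.2324]
ee_rot: [-1.574, 0.002, -1.55]
force: [0.1, 0.9, 0.3]
grip_width: 0.002
```

```bash
python3 - <<'E'
from h import *
print(bot.get_state()['ee_pos'])
to(.484,-.177,.195,-1.55)
E
```

```text
[ 0.48462041 -0.17638287  0.23242828]
turn ry 0.000 | after turn cm [ 0.06  3.74 -0.06] | before turn cm [ 0.07  3.74 -0.05]
```

Emit:
{"api": "drive_tool", "payload": {"increments": [[0,0,2,0,0,0,0],[0,0,1.7,0,0,0,0],[0,-1.5,0,0,0,0,0],[0,-1.5,0,0,0,0,0],[0,-1.5,0,0,0,0,0]]}}

```text
time: 22.4
ee_pos: [0.4851, -0.1308, 0.1987]
ee_rot: [-1.569, -0.001, -1.549]
force: [0.0, -1.8, -0.1]
grip_width: 0.003
```

Emit:
{"api": "drive_tool", "payload": {"increments": [[0,-1.5,0,0,0,0,0],[0,-1.5,0,0,0,0,0],[0,-1.0,0,0,0,0,0],[0,0,0,0,0,0,0],[0,0,-3,0,0,0,0]]}}

```text
time: 22.9
ee_pos: [0.4812, -0.0906, 0.223]
ee_rot: [-1.58, 0.003, -1.549]
force: [-1.0, 0.1, -0.6]
grip_width: 0.001
```

Emit:
{"api": "drive_tool", "payload": {"increments": [[0,0,-4,0,0,0,0],[0,0,0,0,0,0,0],[0,0,0,0,0,0,0]]}}

```text
time: 23.2
ee_pos: [0.4843, -0.0922, 0.2688]
ee_rot: [-1.568, -0.001, -1.55]
force: [-0.7, -0.2, 0.2]
grip_width: 0.0
```

```bash
python3 - <<'E'
from h import *
print(bot.get_state()['ee_pos'])
for n in['scene','side']:
    p,d,m=snap(n);W=cloud(d,m)
    q=W[(W[...,0]>.46)&(W[...,0]<.51)&(W[...,1]>-.155)&(W[...,1]<-.03)&(W[...,2]>.09)&(W[...,2]<.2)];print(n,len(q),np.percentile(q,[2,50,98],0).round(3).tolist() if len(q) else '')
to(.4878,-.347,.26,-1.55)
E
```

```text
[ 0.48434893 -0.09221644  0.26877805]
scene 497 [[0.462, -0.154, 0.103], [0.486, -0.108, 0.119], [0.507, -0.055, 0.146]]
side 329 [[0.461, -0.152, 0.105], [0.481, -0.094, 0.127], [0.504, -0.052, 0.146]]
turn ry -0.000 | after turn cm [25.52  0.62 -0.07] | before turn cm [25.52  0.6  -0.06]
```

Emit:
{"api": "drive_tool", "payload": {"increments": [[0,4.3,0,0,0,0,0],[0,4.3,0,0,0,0,0],[0,4.3,0,0,0,0,0],[0,4.3,0,0,0,0,0],[0,4.3,0,0,0,0,0]]}}

```text
time: 23.8
ee_pos: [0.4873, -0.3081, 0.2652]
ee_rot: [-1.573, 0.002, -1.55]
force: [0.5, 0.4, 0.7]
grip_width: -0.002
```

Emit:
{"api": "drive_tool", "payload": {"increments": [[0,4.0,0,0,0,0,0],[0,0,3,0,0,0,0],[0,0,2.4,0,0,0,0],[0,0,2,0,0,0,0],[0,0,0,0,0,0,0]]}}

```text
time: 24.3
ee_pos: [0.4864, -0.345, 0.1872]
ee_rot: [-1.579, 0.007, -1.55]
force: [-0.3, 0.9, 0.0]
grip_width: -0.0
```

Emit:
{"api": "drive_tool", "payload": {"increments": [[0,1.5,0,0,0,0,0],[0,1.5,0,0,0,0,0],[0,1.5,0,0,0,0,0],[0,1.5,0,0,0,0,0],[0,1.5,0,0,0,0,0]]}}

```text
time: 24.8
ee_pos: [0.4909, -0.4241, 0.1943]
ee_rot: [-1.57, -0.002, -1.55]
force: [0.2, 0.8, 0.7]
grip_width: -0.003
```

Emit:
{"api": "drive_tool", "payload": {"increments": [[0,1.0,0,0,0,0,0],[0,0,0,0,0,0,0],[0,0,-4,0,0,0,0],[0,0,-4,0,0,0,0],[0,0,0,0,0,0,0]]}}

```text
time: 25.3
ee_pos: [0.493, -0.4338, 0.2817]
ee_rot: [-1.562, -0.009, -1.549]
force: [1.9, -0.3, 0.7]
grip_width: -0.004
```

```bash
python3 - <<'E'
from h import *
print(bot.get_state()['ee_pos'])
for n in['scene','side']:
    p,d,m=snap(n);W=cloud(d,m)
    q=W[(W[...,0]>.46)&(W[...,0]<.51)&(W[...,1]>-.5)&(W[...,1]<-.37)&(W[...,2]>.09)&(W[...,2]<.22)];print(n,len(q),np.percentile(q,[2,50,98],0).round(3).tolist() if len(q) else '')
    q=W[(W[...,0]>.3)&(W[...,0]<.65)&(W[...,1]>-.38)&(W[...,1]<-.15)&(W[...,2]>.195)&(W[...,2]<.208)];print(rect(q[:,:2]) if len(q)>10 else '')
to(.486,-.2622,.26,-3.12)
E
```

```text
[ 0.49301425 -0.43375752  0.28173508]
scene 408 [[0.468, -0.47, 0.112], [0.491, -0.429, 0.125], [0.509, -0.399, 0.146]]
(array([ 0.4857, -0.2623]), (102, 22), np.float64(0.024))
side 167 [[0.468, -0.47, 0.117], [0.488, -0.431, 0.13], [0.506, -0.42, 0.145]]
(array([ 0.4849, -0.26  ]), (100, 27), np.float64(-0.027))
turn ry 1.571 | after turn cm [  0.17   1.55 -17.  ] | before turn cm [-17.     1.5   -0.18]
```

Emit:
{"api": "drive_tool", "payload": {"increments": [[100,-4.2,0,0,0,0,0],[100,-4.2,0,0,0,0,0],[100,-4.3,0,0,0,0,0],[100,-4.3,0,0,0,0,0],[100,0,0,0,0,0.1428,0]]}}

```text
time: 25.9
ee_pos: [0.4864, -0.2572, 0.2712]
ee_rot: [-1.574, 0.003, -1.692]
force: [0.3, -0.8, 0.3]
grip_width: 0.845
```

Emit:
{"api": "drive_tool", "payload": {"increments": [[100,0,0,0,0,0.1428,0],[100,0,0,0,0,0.1428,0],[100,0,0,0,0,0.1428,0],[100,0,0,0,0,0.1428,0],[100,0,0,0,0,0.1428,0]]}}

```text
time: 26.4
ee_pos: [0.4865, -0.2611, 0.2712]
ee_rot: [-1.574, -0.001, -2.412]
force: [-0.0, 0.6, 0.6]
grip_width: 1.0
```

Emit:
{"api": "drive_tool", "payload": {"increments": [[100,0,0,0,0,0.1428,0],[100,0,0,0,0,0.1428,0],[100,0,0,0,0,0.1428,0],[100,0,0,0,0,0.1428,0],[100,0,0,0,0,0.1428,0]]}}

```text
time: 26.9
ee_pos: [0.4865, -0.2612, 0.2711]
ee_rot: [-1.573, -0.003, -3.126]
force: [0.3, -0.1, 0.1]
grip_width: 0.999
```

Emit:
{"api": "drive_tool", "payload": {"increments": [[100,0,1.5,0,0,0,0],[100,0,0,0,0,0,0],[100,0,0,0,0,0,0]]}}

```text
time: 27.2
ee_pos: [0.4865, -0.2612, 0.2562]
ee_rot: [-1.573, -0.003, -3.118]
force: [0.1, -1.3, 0.4]
grip_width: 0.995
```

```bash
python3 - <<'E'
from h import *
print(bot.get_state()['ee_pos'])
p,d,m=snap('wrist');W=cloud(d,m)
q=W[(W[...,0]>.3)&(W[...,0]<.65)&(W[...,1]>-.38)&(W[...,1]<-.15)&(W[...,2]>.196)&(W[...,2]<.208)];print(len(q),rect(q[:,:2]),np.median(q[:,2]))
to(.486,-.262,.193,-3.12)
E
```

```text
[ 0.48650916 -0.26124551  0.25620167]
5511 (array([ 0.4884, -0.2632]), (99, 22), np.float64(0.021)) 0.2038702065308762
turn ry 0.001 | after turn cm [0.09 6.42 0.04] | before turn cm [0.08 6.42 0.05]
```

Emit:
{"api": "drive_tool", "payload": {"increments": [[100,0,3,0.1,0,0,0],[100,0,3.2,0,0,0,0],[0,0,0,0,0,0,0],[0,0,0,0,0,0,0],[0,0,0,0,0,0,0]]}}

```text
time: 27.75
ee_pos: [0.4883, -0.2635, 0.1986]
ee_rot: [-1.569, 0.003, -3.12]
force: [-0.3, 1.0, 0.7]
grip_width: 0.516
```

Emit:
{"api": "drive_tool", "payload": {"increments": [[0,0,0,0,0,0,0],[0,0,0,0,0,0,0],[0,0,0,0,0,0,0],[0,0,0,0,0,0,0],[0,0,0,0,0,0,0]]}}

```text
time: 28.25
ee_pos: [0.4883, -0.2635, 0.1987]
ee_rot: [-1.569, 0.003, -3.12]
force: [0.5, 0.4, 5.8]
grip_width: 0.248
```

Emit:
{"api": "drive_tool", "payload": {"increments": [[0,0,-1,0,0,0,0],[0,0,-1,0,0,0,0],[0,0,-2,0,0,0,0],[0,0,-2,0,0,0,0],[0,0,-2,0,0,0,0]]}}

```text
time: 28.75
ee_pos: [0.4869, -0.2626, 0.277]
ee_rot: [-1.571, -0.001, -3.121]
force: [0.1, 0.3, -2.3]
grip_width: 0.243
```

```bash
python3 - <<'E'
from h import *
s=bot.get_state();print(s['ee_pos'],s['force'],s['grip_width'])
to(.34,-.53,.27,-3.12)
E
```

```text
[ 0.48694715 -0.26263601  0.27700225] [ 0.05724575  0.3434364  -2.26739245] 0.2428134742215198
turn ry -0.001 | after turn cm [15.27  0.7  26.41] | before turn cm [15.25  0.7  26.42]
```

Emit:
{"api": "drive_tool", "payload": {"increments": [[0,2.2,0,3.8,0,0,0],[0,2.2,0,3.8,0,0,0],[0,2.2,0,3.8,0,0,0],[0,2.2,0,3.8,0,0,0],[0,2.2,0,3.8,0,0,0]]}}

```text
time: 29.25
ee_pos: [0.3801, -0.4562, 0.2765]
ee_rot: [-1.571, -0.0, -3.12]
force: [0.5, 0.1, -2.8]
grip_width: 0.246
```

Emit:
{"api": "drive_tool", "payload": {"increments": [[0,2.2,0,3.8,0,0,0],[0,2.1,0,3.6,0,0,0],[0,0,4,0,0,0,0],[0,0,4,0,0,0,0],[0,0,4,0,0,0,0]]}}

```text
time: 29.75
ee_pos: [0.3393, -0.5304, 0.1553]
ee_rot: [-1.571, 0.0, -3.122]
force: [0.3, -0.1, -3.1]
grip_width: 0.244
```

Emit:
{"api": "drive_tool", "payload": {"increments": [[0,0,4,0,0,0,0],[0,0,3,0,0,0,0],[0,0,1,0,0,0,0],[0,0,0,0,0,0,0],[0,0,0,0,0,0,0]]}}

```text
time: 30.25
ee_pos: [0.3405, -0.5311, 0.0783]
ee_rot: [-1.568, 0.001, -3.121]
force: [-0.0, -0.7, -1.0]
grip_width: 0.247
```

```bash
python3 - <<'E'
from h import *
s=bot.get_state();print(s['ee_pos'],s['force'],s['ee_rot'])
p,d,m=snap('scene');W=cloud(d,m)
q=W[(W[...,0]>.15)&(W[...,0]<.55)&(W[...,1]>-.7)&(W[...,1]<-.4)&(W[...,2]>.02)&(W[...,2]<.10)]
A=np.c_[q[:,:2],np.ones(len(q))];print(len(q),np.linalg.lstsq(A,q[:,2],rcond=None)[0],np.median(q[:,2]))
E
```

```text
[ 0.34054354 -0.53112406  0.07826698] [-0.04214501 -0.69644254 -1.03558876] [-1.56832235e+00  1.27685104e-03 -3.12050046e+00]
3255 [ 0.00493993 -0.02352333  0.03130144] 0.04174232329120463
```

Emit:
{"api": "drive_tool", "payload": {"increments": [[0,0,0.8,0,0,0,0],[0,0,0.6,0,0,0,0],[0,0,0.3,0,0,0,0],[0,0,0,0,0,0,0]]}}

```text
time: 30.7
ee_pos: [0.3396, -0.5294, 0.0584]
ee_rot: [-1.572, -0.001, -3.121]
force: [0.3, -0.3, -2.5]
grip_width: 0.249
```

Emit:
{"api": "drive_tool", "payload": {"increments": [[0,0,0.2,0,0,0,0],[0,0,0.2,0,0,0,0],[0,0,0,0,0,0,0]]}}

```text
time: 31.0
ee_pos: [0.3401, -0.5305, 0.0567]
ee_rot: [-1.57, 0.0, -3.121]
force: [-1.4, 3.0, 4.9]
grip_width: 0.251
```

Emit:
{"api": "drive_tool", "payload": {"increments": [[0,0,0.2,0,0,0,0],[0,0,0,0,0,0,0]]}}

```text
time: 31.2
ee_pos: [0.3402, -0.5307, 0.0567]
ee_rot: [-1.57, 0.0, -3.121]
force: [-4.4, 6.8, 14.1]
grip_width: 0.244
```

Emit:
{"api": "drive_tool", "payload": {"increments": [[60,0,-0.2,0,0,0,0],[100,0,0,0,0,0,0],[100,0,0,0,0,0,0],[100,0,0,0,0,0,0],[100,0,0,0,0,0,0]]}}

```text
time: 31.7
ee_pos: [0.3398, -0.5299, 0.055]
ee_rot: [-1.571, -0.0, -3.121]
force: [-1.1, 1.1, -0.5]
grip_width: 0.998
```

Emit:
{"api": "drive_tool", "payload": {"increments": [[100,0,-3,0,0,0,0],[100,0,-5,0,0,0,0],[100,0,-5,0,0,0,0],[100,0,-5,0,0,0,0],[100,0,-5,0,0,0,0]]}}

```text
time: 32.2
ee_pos: [0.3397, -0.5296, 0.2871]
ee_rot: [-1.571, -0.0, -3.121]
force: [0.6, -0.7, -0.0]
grip_width: 0.997
```

Emit:
{"api": "drive_tool", "payload": {"increments": [[100,0,0,0,0,-0.1397,0],[100,0,0,0,0,-0.1397,0],[100,0,0,0,0,-0.1397,0],[100,0,0,0,0,-0.1397,0],[100,0,0,0,0,-0.1397,0]]}}

```text
time: 32.7
ee_pos: [0.3398, -0.5299, 0.285]
ee_rot: [-1.571, 0.0, -2.416]
force: [0.2, 0.0, -0.6]
grip_width: 1.002
```

Emit:
{"api": "drive_tool", "payload": {"increments": [[100,0,0,0,0,-0.1397,0],[100,0,0,0,0,-0.1397,0],[100,0,0,0,0,-0.1397,0],[100,0,0,0,0,-0.1397,0],[100,0,0,0,0,-0.1397,0]]}}

```text
time: 33.2
ee_pos: [0.3398, -0.5299, 0.285]
ee_rot: [-1.571, 0.0, -1.718]
force: [-0.1, 0.0, -0.1]
grip_width: 1.002
```

Emit:
{"api": "drive_tool", "payload": {"increments": [[100,0,0,0,0,-0.1397,0],[100,0,0,0,0,-0.1397,0],[100,0,0,0,0,0,0]]}}

```text
time: 33.5
ee_pos: [0.3398, -0.5299, 0.2849]
ee_rot: [-1.571, 0.0, -1.444]
force: [0.3, -0.7, 0.0]
grip_width: 0.998
```

```bash
python3 - <<'E'
from h import *
to(.484,.088,.25,-1.444)
p,d,m=snap('side');W=cloud(d,m)
q=W[(W[...,0]>.15)&(W[...,0]<.55)&(W[...,1]>-.7)&(W[...,1]<-.4)&(W[...,2]>.012)&(W[...,2]<.10)]
print(rect(q[:,:2]),np.percentile(q[:,2],[5,50,95,99]))
q=q[q[:,2]>.05];print('grip',rect(q[:,:2]),q[:,2].max())
E
```

```text
turn ry -0.000 | after turn cm [-59.47   3.49  22.12] | before turn cm [-59.48   3.52  22.09]
(array([ 0.3704, -0.5469]), (374, 235), np.float64(-0.188)) [0.01487287 0.01858061 0.05977147 0.06746601]
grip (array([ 0.4246, -0.5876]), (300, 71), np.float64(-0.583)) 0.07860619760874452
```

Emit:
{"api": "drive_tool", "payload": {"increments": [[100,-4.6,0,1.7,0,0,0],[100,-4.6,0,1.7,0,0,0],[100,-4.6,0,1.7,0,0,0],[100,-4.6,0,1.7,0,0,0],[100,-4.6,0,1.7,0,0,0]]}}

```text
time: 34.05
ee_pos: [0.3952, -0.2893, 0.2853]
ee_rot: [-1.57, -0.0, -1.448]
force: [1.1, -0.2, -0.4]
grip_width: 0.998
```

Emit:
{"api": "drive_tool", "payload": {"increments": [[100,-4.6,0,1.7,0,0,0],[100,-4.6,0,1.7,0,0,0],[100,-4.6,0,1.7,0,0,0],[100,-4.6,0,1.7,0,0,0],[100,-4.6,0,1.7,0,0,0]]}}

```text
time: 34.55
ee_pos: [0.4504, -0.0503, 0.2856]
ee_rot: [-1.57, -0.0, -1.448]
force: [0.5, -0.3, 0.7]
grip_width: 1.0
```

Emit:
{"api": "drive_tool", "payload": {"increments": [[100,-4.5,0,1.7,0,0,0],[100,-4.5,0,1.7,0,0,0],[100,-4.5,0,1.7,0,0,0],[100,0,3.5,0,0,0,0],[100,0,0,0,0,0,0]]}}

```text
time: 35.05
ee_pos: [0.4815, 0.0894, 0.2457]
ee_rot: [-1.579, 0.0, -1.444]
force: [0.0, -0.6, -1.0]
grip_width: 1.002
```

```bash
python3 - <<'E'
from h import *
s=bot.get_state();print(s['ee_pos'])
p,d,m=snap('wrist');W=cloud(d,m)
q=W[(W[...,0]>.4)&(W[...,0]<.56)&(W[...,1]>-.05)&(W[...,1]<.25)&(W[...,2]>.098)&(W[...,2]<.112)]
print(len(q),rect(q[:,:2]),np.median(q[:,2]))
to(.484,.088,.093,-1.444)
E
```

```text
[0.48151194 0.08936503 0.24572094]
5272 (array([0.4848, 0.0871]), (172, 25), np.float64(-1.445)) 0.1051258561908327
turn ry -0.001 | after turn cm [ 0.07 15.48  0.16] | before turn cm [ 0.07 15.48  0.24]
```

Emit:
{"api": "drive_tool", "payload": {"increments": [[100,0.1,5,0.1,0,0,0],[100,0,5,0.1,0,0,0],[100,0,5,0,0,0,0],[0,0,0,0,0,0,0],[0,0,0,0,0,0,0]]}}

```text
time: 35.6
ee_pos: [0.4866, 0.0866, 0.1016]
ee_rot: [-1.571, -0.0, -1.447]
force: [-0.3, -0.9, -0.2]
grip_width: 0.689
```

Emit:
{"api": "drive_tool", "payload": {"increments": [[0,0,0,0,0,0,0],[0,0,0,0,0,0,0],[0,0,0,0,0,0,0],[0,0,0,0,0,0,0],[0,0,0,0,0,0,0]]}}

```text
time: 36.1
ee_pos: [0.4879, 0.0873, 0.104]
ee_rot: [-1.567, -0.001, -1.444]
force: [-3.4, -1.1, 7.2]
grip_width: 0.27
```

Emit:
{"api": "drive_tool", "payload": {"increments": [[0,0,-0.5,0,0,0,0],[0,0,-0.5,0,0,0,0],[0,0,-1,0,0,0,0],[0,0,-1,0,0,0,0],[0,0,0,0,0,0,0]]}}

```text
time: 36.6
ee_pos: [0.4874, 0.0875, 0.1325]
ee_rot: [-1.567, -0.0, -1.444]
force: [1.0, 0.1, -5.1]
grip_width: 0.267
```

```bash
python3 - <<'E'
from h import *
s=bot.get_state();print(s['ee_pos'],s['force'],s['ft_torque'],s['grip_width'])
p,d,m=snap('scene');W=cloud(d,m)
for n in ['scene','side']:
    p,d,m=snap(n);W=cloud(d,m)
    q=W[(W[...,0]>.57)&(W[...,0]<.72)&(W[...,1]>-.05)&(W[...,1]<.27)&(W[...,2]>.01)&(W[...,2]<.2)&(p.min(-1)>170)]
    print(n,len(q),np.linalg.lstsq(np.c_[q[:,:2],np.ones(len(q))],q[:,2],rcond=None)[0] if len(q)>50 else '',np.median(q[:,2]))
E
```

```text
[0.48741012 0.08753368 0.1325353 ] [ 0.96968473  0.06086599 -5.13042387] [-0.03059345  0.31512515 -0.05654547] 0.26674398115297093
scene 1181 [-0.02006277 -0.02400008  0.0546313 ] 0.03241530914670132
side 854 [-0.02661482  0.10089421  0.03807817] 0.029977521413113217
```

Emit:
{"api": "drive_tool", "payload": {"increments": [[0,0,-1,0,0,0,0],[0,0,-2,0,0,0,0],[0,0,-2.5,0,0,0,0],[0,0,-2.5,0,0,0.03,0],[0,0,-2,0,0,0.07,0]]}}

```text
time: 37.25
ee_pos: [0.4863, 0.0875, 0.2323]
ee_rot: [-1.569, 0.0, -1.546]
force: [0.3, -0.0, -5.6]
grip_width: 0.27
```

Emit:
{"api": "drive_tool", "payload": {"increments": [[0,0,-1.5,0,0,0.1,0],[0,0,-1.5,0,0,0.1,0],[0,0,-1.5,0,0,0.1,0],[0,0,-1.5,0,0,0.1,0],[0,0,-1.5,0,0,0.1,0]]}}

```text
time: 37.75
ee_pos: [0.4858, 0.0875, 0.3061]
ee_rot: [-1.571, 0.0, -2.048]
force: [0.7, -0.1, -6.3]
grip_width: 0.267
```

Emit:
{"api": "drive_tool", "payload": {"increments": [[0,0,-1.5,0,0,0.1,0],[0,0,-1.5,0,0,0.1,0],[0,0,-1.5,0,0,0.1,0],[0,0,-1.0,0,0,0.1,0],[0,0,0,0,0,0.1,0]]}}

```text
time: 38.25
ee_pos: [0.4867, 0.0877, 0.363]
ee_rot: [-1.569, 0.004, -2.548]
force: [0.4, -0.2, -6.5]
grip_width: 0.264
```

Emit:
{"api": "drive_tool", "payload": {"increments": [[0,0,0,0,0,0.1,0],[0,0,0,0,0,0.1,0],[0,0,0,0,0,0.1,0],[0,0,0,0,0,0.1,0],[0,0,0,0,0,0.1,0]]}}

```text
time: 38.75
ee_pos: [0.486, 0.0877, 0.3606]
ee_rot: [-1.572, 0.001, -3.048]
force: [0.3, 0.1, -5.6]
grip_width: 0.267
```

Emit:
{"api": "drive_tool", "payload": {"increments": [[0,0,0,0,0,0.05,0],[0,0,0,0,0,0.027,0],[0,0,0,0,0,0,0]]}}

```text
time: 39.05
ee_pos: [0.4861, 0.0875, 0.3605]
ee_rot: [-1.571, 0.0, -3.121]
force: [0.5, 0.1, -6.3]
grip_width: 0.266
```

```bash
python3 - <<'E'
from h import *
s=bot.get_state();print(s['ee_pos'],s['ee_rot'],s['force'],s['joints'])
p,d,m=snap('side','side3.png')
to(.482,-.072,.365,-3.121)
E
```

```text
[0.48608437 0.08753855 0.36054933] [-1.57138303e+00  4.76619494e-04 -3.12094782e+00] [ 0.49032587  0.07053118 -6.26420317] [ 6.91514031e-02 -2.73256447e-01  1.84791145e+00  5.62907636e-04
  1.56643314e+00  1.61930044e+00]
turn ry 0.001 | after turn cm [ 0.74 -0.45 15.94] | before turn cm [ 0.75 -0.46 15.94]
```

View pics/side3.png

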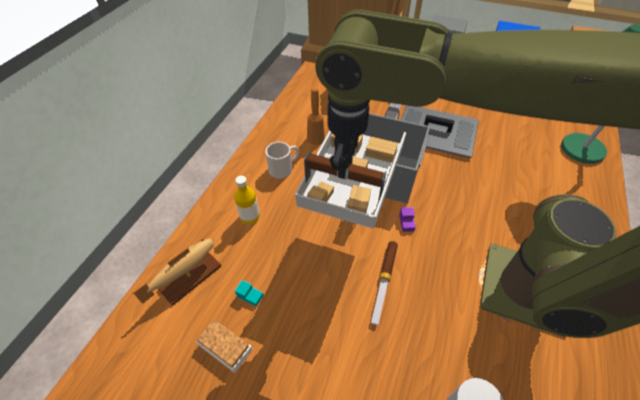

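Emit:
{"api": "drive_tool", "payload": {"increments": [[0,0.1,0,1,0,0,0],[0,0.1,0,2,0,0,0],[0,0.1,0,2.5,0,0,0],[0,0.1,0,2.5,0,0,0],[0,0,0,2.5,0,0,0]]}}

```text
time: 39.6
ee_pos: [0.4839, -0.0191, 0.3604]
ee_rot: [-1.57, -0.0, -3.121]
force: [0.2, -1.0, -5.3]
grip_width: 0.267
```

Emit:
{"api": "drive_tool", "payload": {"increments": [[0,0,0,2.5,0,0,0],[0,0,0,2,0,0,0],[0,0,0,0.9,0,0,0],[0,0,0,0,0,0,0],[0,0,0,0,-0.1,0,0]]}}

```text
time: 40.1
ee_pos: [0.4853, -0.0699, 0.3608]
ee_rot: [-1.674, 0.001, -3.118]
force: [-0.7, -0.4, -5.4]
grip_width: 0.268
```

Emit:
{"api": "drive_tool", "payload": {"increments": [[0,0,0,0,-0.08,0,0],[0,0,0,0,-0.08,0,0],[0,0,0,0,0,0,0]]}}

```text
time: 40.4
ee_pos: [0.4852, -0.0722, 0.3596]
ee_rot: [-1.831, -0.002, -3.122]
force: [0.4, -1.4, -6.7]
grip_width: 0.265
```

```bash
cat > mouth.py <<'E'
from h import *
def mouth():
    s=bot.get_state();R=Ro.from_euler('xyz',s['ee_rot']).as_matrix()
    xp=R[:,2];zp=-R[:,1];g=s['ee_pos']-.011*zp;mo=g+.22*xp-.087*zp
    d=mo[:2]-[.4865,-.262];a=.021
    print('tcp',s['ee_pos'].round(4),'tilt',np.arccos(zp[2]).round(3),'mouth tote x %.3f y %.3f z %.3f'%(d[0]*np.cos(a)+d[1]*np.sin(a),-d[0]*np.sin(a)+d[1]*np.cos(a),mo[2]),xp.round(2),s['force'].round(1),s['joints'].round(2))
mouth()
E
python3 mouth.py
```

```text
tcp [ 0.4852 -0.0722  0.3596] tilt 0.26 mouth tote x 0.002 y 0.002 z 0.208 [ 0.02 -0.97 -0.26] [ 0.4 -1.4 -6.7] [-0.38 -0.24  1.84  0.24  1.65  1.18]
```

Emit:
{"api": "drive_tool", "payload": {"increments": [[0,0,0,0,-0.06,0,0],[0,0,0,0,-0.06,0,0],[0,0,0,0,-0.05,0,0],[0,0,0,0,-0.04,0,0],[0,0,0,0,0,0,0]]}}

```text
time: 40.9
ee_pos: [0.4852, -0.0717, 0.3597]
ee_rot: [-2.038, -0.001, -3.121]
force: [0.2, 0.1, -6.5]
grip_width: 0.266
```

```bash
python3 mouth.py
```

```text
tcp [ 0.4852 -0.0717  0.3597] tilt 0.468 mouth tote x 0.002 y 0.038 z 0.173 [ 0.02 -0.89 -0.45] [ 0.2  0.1 -6.5] [-0.47 -0.2   1.83  0.41  1.73  1.1 ]
```

Emit:
{"api": "drive_tool", "payload": {"increments": [[0,0,-1.0,0.5,-0.05,0,0],[0,0,-1.0,0.5,-0.05,0,0],[0,0,0,0,0,0,0],[0,0,0,0,0,0,0],[0,0,0,0,0,0,0]]}}

```text
time: 41.4
ee_pos: [0.4857, -0.0892, 0.3735]
ee_rot: [-2.139, 0.001, -3.12]
force: [0.6, 0.4, -5.3]
grip_width: 0.268
```

Emit:
{"api": "drive_tool", "payload": {"increments": [[0,0,-1.1,0.4,-0.05,0,0],[0,0,-1.1,0.4,-0.05,0,0],[0,0,0,0,0,0,0],[0,0,0,0,0,0,0],[0,0,0,0,0,0,0]]}}

```text
time: 41.9
ee_pos: [0.4861, -0.1082, 0.3873]
ee_rot: [-2.239, 0.001, -3.12]
force: [-0.4, -0.2, -2.9]
grip_width: 0.269
```

Emit:
{"api": "drive_tool", "payload": {"increments": [[0,0,-1.1,0.4,-0.05,0,0],[0,0,-1.1,0.4,-0.05,0,0],[0,0,0,0,0,0,0],[0,0,0,0,0,0,0],[0,0,0,0,0,0,0]]}}

```text
time: 42.4
ee_pos: [0.4865, -0.1284, 0.3988]
ee_rot: [-2.34, 0.0, -3.12]
force: [-0.3, 1.1, -3.9]
grip_width: 0.264
```

```bash
python3 mouth.py; python3 -c "
from h import *
snap('side','side4.png')"
```

```text
tcp [ 0.4865 -0.1284  0.3988] tilt 0.769 mouth tote x 0.003 y 0.044 z 0.175 [ 0.02 -0.72 -0.7 ] [-0.3  1.1 -3.9] [-0.65 -0.07  1.73  0.63  1.95  1.  ]
```

View pics/side4.png

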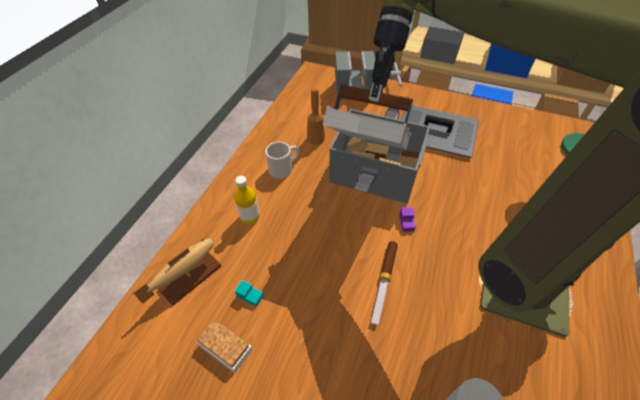

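Emit:
{"api": "drive_tool", "payload": {"increments": [[0,0,-1.1,0.4,-0.07,0,0],[0,0,-1.1,0.4,-0.07,0,0],[0,0,0,0,0,0,0],[0,0,0,0,0,0,0],[0,0,0,0,0,0,0]]}}

```text
time: 42.95
ee_pos: [0.4869, -0.1499, 0.4085]
ee_rot: [-2.48, 0.001, -3.12]
force: [0.2, 0.7, -3.1]
grip_width: 0.263
```

Emit:
{"api": "drive_tool", "payload": {"increments": [[0,0,0,0,0,0,0],[0,0,0,0,0,0,0],[0,0,0,0,0,0,0],[0,0,0,0,0,0,0],[0,0,0,0,0,0,0]]}}

```text
time: 43.45
ee_pos: [0.4869, -0.1504, 0.4082]
ee_rot: [-2.481, 0.0, -3.121]
force: [0.2, 0.1, -2.8]
grip_width: 0.266
```

```bash
python3 mouth.py; python3 -c "
from h import *
p,d,m=snap('scene')
cv2.imwrite('pics/sc5.png',cv2.resize(p[80:320,100:420,::-1],None,fx=2,fy=2))"
```

```text
tcp [ 0.4869 -0.1504  0.4082] tilt 0.91 mouth tote x 0.003 y 0.054 z 0.174 [ 0.01 -0.61 -0.79] [ 0.2  0.1 -2.8] [-0.71 -0.01  1.69  0.72  2.04  0.98]
```

View pics/sc5.png

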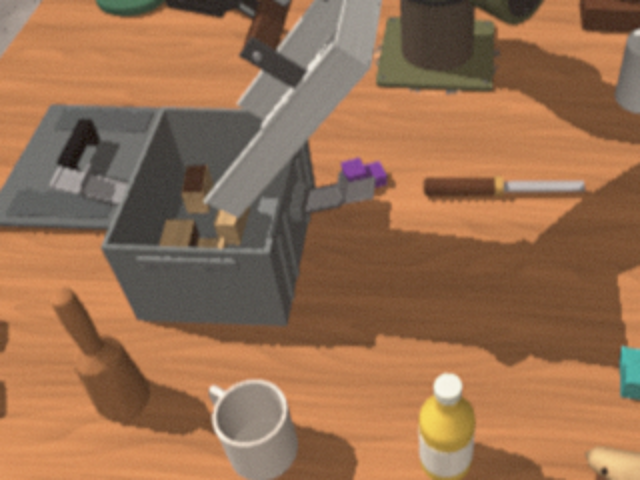

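Emit:
{"api": "drive_tool", "payload": {"increments": [[0,0,-1.2,-1.6,0,0,0],[0,0,-2.0,-2.6,0,0,0],[0,0,-2.0,-2.6,0,0,0],[0,0,0,0,0.12,0,0],[0,0,0,0,0.13,0,0]]}}

```text
time: 44.0
ee_pos: [0.4869, -0.1506, 0.4962]
ee_rot: [-2.225, 0.002, -3.122]
force: [0.1, 0.3, -3.2]
grip_width: 0.269
```

Emit:
{"api": "drive_tool", "payload": {"increments": [[0,0,0,0,0.13,0,0],[0,0,0,0,0.13,0,0],[0,0,0,0,0.13,0,0],[0,0,0,0,0.13,0,0],[0,0,0,0,0.14,0,0]]}}

```text
time: 44.5
ee_pos: [0.4866, -0.1494, 0.4964]
ee_rot: [-1.567, 0.003, -3.122]
force: [-0.1, -0.0, -3.3]
grip_width: 0.266
```

Emit:
{"api": "drive_tool", "payload": {"increments": [[0,0,0,-4,0,0,0],[0,0,0,-4,0,0,0],[0,0,0,-4,0,0,0],[0,0,0,-4,0,0,0],[0,0,0,-4,0,0,0]]}}

```text
time: 45.0
ee_pos: [0.4819, 0.0524, 0.4956]
ee_rot: [-1.574, 0.001, -3.122]
force: [1.1, 0.5, -2.6]
grip_width: 0.268
```

Emit:
{"api": "drive_tool", "payload": {"increments": [[0,0,0,-3.8,0,0,0],[0,0,0,0,0,0,0],[0,0,0,0,0,0,0]]}}

```text
time: 45.3
ee_pos: [0.4816, 0.0892, 0.4951]
ee_rot: [-1.572, 0.001, -3.119]
force: [0.4, 0.4, -2.4]
grip_width: 0.267
```

```bash
python3 mouth.py; python3 - <<'E'
from h import *
to(.486,.0875,.15,-1.444)
p,d,m=snap('scene');cv2.imwrite('pics/sc6.png',cv2.resize(p[80:320,100:420,::-1],None,fx=2,fy=2))
W=cloud(d,m);hsv=cv2.cvtColor(p,cv2.COLOR_RGB2HSV)
q=W[(W[...,0]>.35)&(W[...,0]<.62)&(W[...,1]>-.37)&(W[...,1]<-.15)&(W[...,2]<.25)&(hsv[...,0]>10)&(hsv[...,0]<25)&(hsv[...,1]>60)];print(len(q),np.percentile(q,[1,50,99,100],0).round(3))
E
```

```text
tcp [0.4816 0.0892 0.4951] tilt 0.001 mouth tote x 0.003 y 0.131 z 0.397 [ 0.02 -1.   -0.  ] [ 0.4  0.4 -2.4] [ 0.07 -0.27  1.63  0.    1.79  1.62]
turn ry -1.675 | after turn cm [ 0.22 34.51  0.42] | before turn cm [-0.42 34.51  0.23]
1519 [[ 0.354 -0.361 -0.002]
 [ 0.475 -0.273  0.037]
 [ 0.619 -0.151  0.152]
 [ 0.62  -0.15   0.154]]
```

View pics/sc6.png

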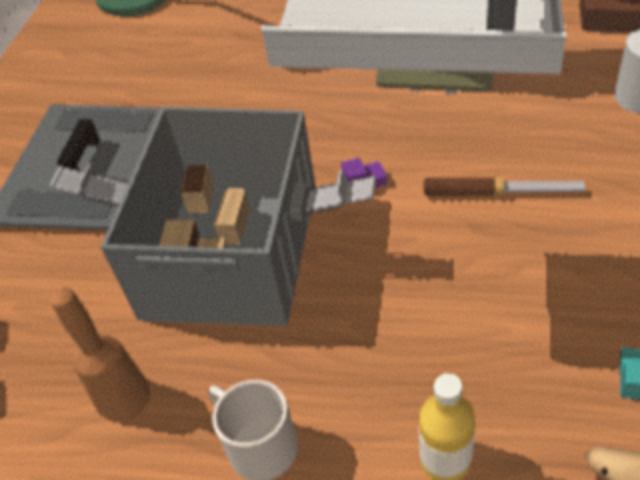

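Emit:
{"api": "drive_tool", "payload": {"increments": [[0,0,1.5,0,0,-0.1396,0],[0,0,1.5,0,0,-0.1396,0],[0,0,1.5,0,0,-0.1396,0],[0,0,1.5,0,0,-0.1396,0],[0,0,1.5,0,0,-0.1396,0]]}}

```text
time: 45.85
ee_pos: [0.482, 0.0869, 0.4186]
ee_rot: [-1.572, 0.0, -2.42]
force: [0.2, 0.3, -2.8]
grip_width: 0.266
```

Emit:
{"api": "drive_tool", "payload": {"increments": [[0,0,1.5,0,0,-0.1396,0],[0,0,1.5,0,0,-0.1396,0],[0,0,1.5,0,0,-0.1396,0],[0,0,1.5,0,0,-0.1396,0],[0,0,1.5,0,0,-0.1396,0]]}}

```text
time: 46.35
ee_pos: [0.482, 0.0868, 0.3437]
ee_rot: [-1.571, 0.0, -1.722]
force: [-0.1, -0.3, -3.0]
grip_width: 0.268
```

Emit:
{"api": "drive_tool", "payload": {"increments": [[0,0,1.5,0,0,-0.1396,0],[0,0,1.5,0,0,-0.1396,0],[0,0.2,4,0.4,0,0,0],[0,0,4,0,0,0,0],[0,0,4,0,0,0,0]]}}

```text
time: 46.85
ee_pos: [0.4866, 0.0853, 0.1932]
ee_rot: [-1.57, 0.0, -1.449]
force: [0.8, 0.1, -3.4]
grip_width: 0.269
```

Emit:
{"api": "drive_tool", "payload": {"increments": [[0,0,4,0,0,0,0],[0,0,3,0,0,0,0],[0,0,0,0,0,0,0],[0,0,0,0,0,0,0]]}}

```text
time: 47.25
ee_pos: [0.4866, 0.0858, 0.1244]
ee_rot: [-1.571, 0.0, -1.448]
force: [1.1, 0.1, -2.3]
grip_width: 0.263
```

```bash
python3 mouth.py
```

```text
tcp [0.4866 0.0858 0.1244] tilt 0.0 mouth tote x 0.226 y 0.370 z 0.026 [ 0.99  0.12 -0.  ] [ 1.1  0.1 -2.3] [ 0.07 -0.11  2.11  0.    1.14 -0.06]
```

Emit:
{"api": "drive_tool", "payload": {"increments": [[0,0,1,0,0,0,0],[0,0,0.8,0,0,0,0],[0,0,0,0,0,0,0]]}}

```text
time: 47.55
ee_pos: [0.486, 0.0866, 0.1055]
ee_rot: [-1.572, 0.0, -1.446]
force: [0.4, -0.2, -2.8]
grip_width: 0.264
```

Emit:
{"api": "drive_tool", "payload": {"increments": [[0,0,0.2,0,0,0,0],[0,0,0.2,0,0,0,0],[0,0,0,0,0,0,0]]}}

```text
time: 47.85
ee_pos: [0.4872, 0.0868, 0.104]
ee_rot: [-1.569, -0.0, -1.446]
force: [-3.4, -0.6, 7.0]
grip_width: 0.266
```

Emit:
{"api": "drive_tool", "payload": {"increments": [[0,0,0.2,0,0,0,0],[0,0,0,0,0,0,0]]}}

```text
time: 48.05
ee_pos: [0.4875, 0.0868, 0.104]
ee_rot: [-1.569, -0.0, -1.446]
force: [-10.5, -1.7, 18.1]
grip_width: 0.27
```

Emit:
{"api": "drive_tool", "payload": {"increments": [[60,0,-0.2,0,0,0,0],[100,0,0,0,0,0,0],[100,0,0,0,0,0,0],[100,0,0,0,0,0,0],[100,0,0,0,0,0,0]]}}

```text
time: 48.55
ee_pos: [0.4862, 0.0867, 0.1015]
ee_rot: [-1.571, 0.0, -1.446]
force: [0.1, -0.5, 0.2]
grip_width: 0.996
```

Emit:
{"api": "drive_tool", "payload": {"increments": [[100,0,-3,0,0,0,0],[100,0,-5,0,0,0,0],[100,0,-5,0,0,0,0],[100,0,-5,0,0,0,0],[100,0,-5,0,0,0,0]]}}

```text
time: 49.05
ee_pos: [0.4859, 0.0866, 0.3336]
ee_rot: [-1.571, 0.0, -1.446]
force: [1.2, -0.6, -0.2]
grip_width: 1.002
```

Emit:
{"api": "drive_tool", "payload": {"increments": [[100,4.6,0,-1.0,0,0,0],[100,4.6,0,-1.0,0,0,0],[100,4.6,0,-1.0,0,0,0],[100,4.6,0,-1.0,0,0,0],[100,4.6,0,-1.0,0,0,0]]}}

```text
time: 49.55
ee_pos: [0.4648, -0.1495, 0.3317]
ee_rot: [-1.57, -0.0, -1.446]
force: [0.7, 0.1, -0.4]
grip_width: 0.996
```

Emit:
{"api": "drive_tool", "payload": {"increments": [[100,4.6,0,-1.0,0,0,0],[100,4.6,0,-1.0,0,0,0],[100,4.6,0,-1.0,0,0,0],[100,4.6,0,-1.0,0,0,0],[100,0,0,0,0,0,0]]}}

```text
time: 50.05
ee_pos: [0.4473, -0.3398, 0.3306]
ee_rot: [-1.573, -0.0, -1.452]
force: [0.4, 0.0, -0.4]
grip_width: 1.002
```

```bash
python3 - <<'E'
from h import *
s=bot.get_state();print(s['ee_pos'])
snap('wrist','w7.png')
p,d,m=snap('side');W=cloud(d,m)
q=W[(W[...,0]>.4)&(W[...,0]<.56)&(W[...,1]>-.05)&(W[...,1]<.25)&(W[...,2]>.098)&(W[...,2]<.115)];print('pan grip',rect(q[:,:2]),np.median(q[:,2]))
to(.34,-.53,.30,-3.12)
E
```

```text
[ 0.44725219 -0.33980966  0.33062659]
pan grip (array([0.4866, 0.088 ]), (177, 25), np.float64(-1.453)) 0.10425760946981902
turn ry 1.672 | after turn cm [11.23  3.1  19.15] | before turn cm [ 17.92   3.08 -13.1 ]
```

View pics/w7.png

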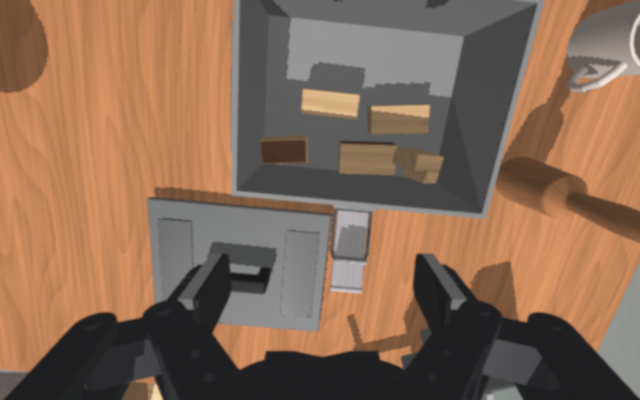

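Emit:
{"api": "drive_tool", "payload": {"increments": [[100,3.6,0.6,-2.6,0,0,0],[100,3.6,0.6,-2.6,0,0,0],[100,3.6,0.6,-2.6,0,0,0],[100,3.6,0.6,-2.6,0,0,0],[100,3.5,0.6,-2.7,0,0,0]]}}

```text
time: 50.65
ee_pos: [0.341, -0.5292, 0.3017]
ee_rot: [-1.57, -0.0, -1.444]
force: [-0.2, -0.5, -0.4]
grip_width: 1.001
```

Emit:
{"api": "drive_tool", "payload": {"increments": [[100,0,1,0,0,0.1394,0],[100,0,1,0,0,0.1394,0],[100,0,1,0,0,0.1394,0],[100,0,1,0,0,0.1394,0],[100,0,1,0,0,0.1394,0]]}}

```text
time: 51.15
ee_pos: [0.3419, -0.5279, 0.2515]
ee_rot: [-1.571, 0.0, -2.147]
force: [-0.2, -0.6, 0.1]
grip_width: 1.004
```

Emit:
{"api": "drive_tool", "payload": {"increments": [[100,0,1,0,0,0.1394,0],[100,0,1,0,0,0.1394,0],[100,0,1,0,0,0.1394,0],[100,0,1,0,0,0.1394,0],[100,0,1,0,0,0.1394,0]]}}

```text
time: 51.65
ee_pos: [0.342, -0.5278, 0.2015]
ee_rot: [-1.571, 0.0, -2.844]
force: [0.0, 0.1, 0.3]
grip_width: 0.999
```

Emit:
{"api": "drive_tool", "payload": {"increments": [[100,0,0,0,0,0.1394,0],[100,0,0,0,0,0.1394,0],[100,0,0,0,0,0,0],[100,0,0,0,0,0,0]]}}

```text
time: 52.05
ee_pos: [0.3416, -0.5284, 0.202]
ee_rot: [-1.571, 0.0, -3.114]
force: [0.1, 0.8, 0.2]
grip_width: 1.003
```

```bash
python3 - <<'E'
from h import *
s=bot.get_state();print(s['ee_pos'],s['ee_rot'])
p,d,m=snap('wrist');W=cloud(d,m)
q=W[(W[...,0]>.25)&(W[...,0]<.43)&(W[...,1]>-.6)&(W[...,1]<-.46)&(W[...,2]>.055)&(W[...,2]<.07)];print(len(q),rect(q[:,:2]),np.median(q[:,2]))
to(.34,-.53,.055,-3.12)
E
```

```text
[ 0.3416091  -0.5283817   0.20198736] [-1.57070712e+00  2.38629987e-04 -3.11442108e+00]
2738 (array([ 0.3406, -0.5314]), (99, 22), np.float64(0.018)) 0.061839489678213976
turn ry 0.005 | after turn cm [ 0.15 14.7   0.14] | before turn cm [ 0.15 14.7   0.13]
```

Emit:
{"api": "drive_tool", "payload": {"increments": [[100,0.2,5,0.2,0,0.008,0],[100,0,5,0,0,0,0],[100,0,4.6,0,0,0,0],[0,0,0,0,0,0,0],[0,0,0,0,0,0,0]]}}

```text
time: 52.6
ee_pos: [0.3389, -0.531, 0.0559]
ee_rot: [-1.572, -0.001, -3.126]
force: [1.0, -0.7, -0.3]
grip_width: 0.694
```

Emit:
{"api": "drive_tool", "payload": {"increments": [[0,0,0,0,0,0,0],[0,0,0,0,0,0,0],[0,0,0,0,0,0,0],[0,0,0,0,0,0,0],[0,0,0,0,0,0,0]]}}

```text
time: 53.1
ee_pos: [0.3401, -0.5334, 0.0597]
ee_rot: [-1.565, 0.003, -3.127]
force: [-1.8, -0.2, 8.5]
grip_width: 0.246
```

Emit:
{"api": "drive_tool", "payload": {"increments": [[0,0,-2,0,0,0,0],[0,0,-4,0,0,0,0],[0,0,-4,0,0,0,0],[0,0,-4,0,0,0,0],[0,0,-4,0,0,0,0]]}}

```text
time: 53.6
ee_pos: [0.3386, -0.5309, 0.2377]
ee_rot: [-1.571, 0.0, -3.127]
force: [-0.8, -0.2, -2.7]
grip_width: 0.243
```

Emit:
{"api": "drive_tool", "payload": {"increments": [[0,0,-4,0,0,0,0],[0,0,-1,0,0,0,0],[0,0,0,0,0,0,0],[0,0,0,0,0,0,0]]}}

```text
time: 54.0
ee_pos: [0.3384, -0.5304, 0.2831]
ee_rot: [-1.574, -0.002, -3.127]
force: [0.7, 0.1, -4.1]
grip_width: 0.243
```

```bash
python3 - <<'E'
from h import *
s=bot.get_state();print(s['ee_pos'],s['ee_rot'],s['force'],s['grip_width'])
to(.487,-.2626,.26,-3.121)
E
```

```text
[ 0.33836891 -0.53036813  0.2831079 ] [-1.57414453e+00 -1.72697266e-03 -3.12671512e+00] [ 0.71800325  0.06638295 -4.11827983] 0.24293894756968687
turn ry -0.006 | after turn cm [-15.41   2.31 -26.47] | before turn cm [-15.26   2.37 -26.54]
```

Emit:
{"api": "drive_tool", "payload": {"increments": [[0,-2.2,0,-3.8,0,-0.006,0],[0,-2.2,0,-3.8,0,0,0],[0,-2.2,0,-3.8,0,0,0],[0,-2.2,0,-3.8,0,0,0],[0,-2.2,0,-3.8,0,0,0]]}}

```text
time: 54.5
ee_pos: [0.4446, -0.3367, 0.2817]
ee_rot: [-1.575, -0.004, -3.121]
force: [-0.1, -0.2, -2.7]
grip_width: 0.246
```

Emit:
{"api": "drive_tool", "payload": {"increments": [[0,-2.2,0,-3.8,0,0,0],[0,-2.1,0,-3.7,0,0,0],[0,0,2,0,0,0,0],[0,0,2,0,0,0,0],[0,0,2,0,0,0,0]]}}

```text
time: 55.0
ee_pos: [0.4853, -0.2617, 0.2213]
ee_rot: [-1.574, -0.005, -3.12]
force: [-0.2, 0.4, -2.6]
grip_width: 0.247
```

Emit:
{"api": "drive_tool", "payload": {"increments": [[0,0,0,0,0,0,0],[0,0,0,0,0,0,0]]}}

```text
time: 55.2
ee_pos: [0.4855, -0.2626, 0.2233]
ee_rot: [-1.574, -0.004, -3.121]
force: [0.1, -0.0, -2.2]
grip_width: 0.242
```

```bash
python3 - <<'E'
from h import *
s=bot.get_state();print(s['ee_pos'],s['ee_rot'],s['force'])
to(.4857,-.2626,.198,-3.121)
for n in['side','scene','wrist']:
    p,d,m=snap(n);W=cloud(d,m)
    q=W[(W[...,0]>.3)&(W[...,0]<.65)&(W[...,1]>-.38)&(W[...,1]<-.13)&(W[...,2]>.178)&(W[...,2]<.2)]
    if len(q)>50: print(n,len(q),rect(q[:,:2]),np.median(q[:,2]))
E
```

```text
[ 0.48549705 -0.26261367  0.22326392] [-1.57364621 -0.00396492 -3.12085419] [ 0.13487276 -0.04802534 -2.16797329]
turn ry 0.000 | after turn cm [-0.02  2.53 -0.  ] | before turn cm [-0.03  2.53  0.01]
side 3768 (array([ 0.4823, -0.2601]), (270, 213), np.float64(0.027)) 0.18197323978236324
scene 5309 (array([ 0.4834, -0.2629]), (274, 212), np.float64(0.028)) 0.1848273228042062
wrist 110354 (array([ 0.489 , -0.2637]), (238, 210), np.float64(0.022)) 0.18490860773298393
```

Emit:
{"api": "drive_tool", "payload": {"increments": [[0,0,0.6,0,0,0,0],[0,0,0.6,0,0,0,0],[0,0,0.5,0,0,0,0],[0,0,0.3,0,0,0,0],[0,0,0,0,0,0,0]]}}

```text
time: 55.85
ee_pos: [0.4861, -0.263, 0.2049]
ee_rot: [-1.572, -0.001, -3.121]
force: [0.5, 0.2, -2.8]
grip_width: 0.245
```

Emit:
{"api": "drive_tool", "payload": {"increments": [[0,0,0.3,0,0,0,0],[0,0,0.2,0,0,0,0],[0,0,0,0,0,0,0]]}}

```text
time: 56.15
ee_pos: [0.4869, -0.2635, 0.2017]
ee_rot: [-1.57, 0.001, -3.121]
force: [-0.8, 1.7, 0.1]
grip_width: 0.243
```

Emit:
{"api": "drive_tool", "payload": {"increments": [[0,0,0.2,0,0,0,0],[0,0,0,0,0,0,0]]}}

```text
time: 56.35
ee_pos: [0.487, -0.2636, 0.2017]
ee_rot: [-1.57, 0.001, -3.121]
force: [-5.3, 4.2, 9.1]
grip_width: 0.247
```

```bash
python3 - <<'E'
from h import *
s=bot.get_state();print(s['ee_pos'],s['ee_rot'],s['force'])
for n in['side','scene']:
    p,d,m=snap(n);W=cloud(d,m)
    q=W[(W[...,0]>.37)&(W[...,0]<.6)&(W[...,1]>-.35)&(W[...,1]<-.175)&(W[...,2]>.14)&(W[...,2]<.18)]
    print(n,len(q),np.linalg.lstsq(np.c_[q[:,:2]-[.486,-.262],np.ones(len(q))],q[:,2],rcond=None)[0].round(3),np.median(q[:,2]))
E
```

```text
[ 0.48700604 -0.263554    0.20165846] [-1.56966913e+00  1.25082737e-03 -3.12064882e+00] [-5.25024371  4.20230474  9.10934229]
side 2557 [ 0.001 -0.004  0.161] 0.16054890304379804
scene 3507 [0.005 0.    0.162] 0.1618729150968248
```

Emit:
{"api": "drive_tool", "payload": {"increments": [[60,0,-0.2,0,0,0,0],[100,0,0,0,0,0,0],[100,0,0,0,0,0,0],[100,0,0,0,0,0,0],[100,0,0,0,0,0,0]]}}

```text
time: 56.95
ee_pos: [0.4865, -0.2632, 0.2005]
ee_rot: [-1.571, -0.0, -3.121]
force: [0.2, -0.1, 0.4]
grip_width: 0.999
```

Emit:
{"api": "drive_tool", "payload": {"increments": [[100,0,-3,0,0,0,0],[100,0,-4,0,0,0,0],[100,0,-2,0,0,-0.1428,0],[100,0,0,0,0,-0.1428,0],[100,0,0,0,0,-0.1428,0]]}}

```text
time: 57.45
ee_pos: [0.487, -0.2636, 0.2922]
ee_rot: [-1.569, 0.001, -2.687]
force: [0.2, -1.0, -0.2]
grip_width: 1.003
```

Emit:
{"api": "drive_tool", "payload": {"increments": [[100,0,0,0,0,-0.1428,0],[100,0,0,0,0,-0.1428,0],[100,0,0,0,0,-0.1428,0],[100,0,0,0,0,-0.1428,0],[100,0,0,0,0,-0.1428,0]]}}

```text
time: 57.95
ee_pos: [0.4865, -0.2633, 0.2906]
ee_rot: [-1.571, 0.0, -1.973]
force: [-0.5, -1.2, 0.0]
grip_width: 1.002
```

Emit:
{"api": "drive_tool", "payload": {"increments": [[100,0,0,0,0,-0.1428,0],[100,0,0,0,0,-0.1428,0],[100,0,0,0,0,-0.1428,0],[100,-5,0,0,0,0,0],[100,-5,0,0,0,0,0]]}}

```text
time: 58.45
ee_pos: [0.4842, -0.163, 0.2904]
ee_rot: [-1.571, 0.001, -1.553]
force: [1.1, 0.1, 0.2]
grip_width: 1.002
```

Emit:
{"api": "drive_tool", "payload": {"increments": [[100,-5,0,0,0,0,0],[100,-4.4,0,0,0,0,0],[100,0,0,0,0,0,0],[100,0,0,0,0,0,0]]}}

```text
time: 58.85
ee_pos: [0.4825, -0.0686, 0.2909]
ee_rot: [-1.571, -0.001, -1.548]
force: [-0.3, 0.2, 0.5]
grip_width: 0.997
```

```bash
python3 - <<'E'
from h import *
s=bot.get_state();print(s['ee_pos'],s['ee_rot'])
for n in['side','scene','wrist']:
    p,d,m=snap(n);W=cloud(d,m)
    q=W[(W[...,0]>.44)&(W[...,0]<.53)&(W[...,1]>-.13)&(W[...,1]<-.03)&(W[...,2]>.1)&(W[...,2]<.16)]
    if len(q)>30: print(n,len(q),np.percentile(q,[2,50,98],0).round(3).tolist())
to(.4825,-.069,.133,-1.55)
E
```

```text
[ 0.48250223 -0.06856696  0.29088585] [-1.57052785e+00 -5.64501105e-04 -1.54768299e+00]
side 228 [[0.461, -0.12, 0.113], [0.479, -0.089, 0.132], [0.499, -0.053, 0.146]]
scene 349 [[0.462, -0.128, 0.112], [0.485, -0.093, 0.128], [0.504, -0.054, 0.146]]
wrist 2798 [[0.463, -0.128, 0.111], [0.484, -0.09, 0.129], [0.505, -0.054, 0.146]]
turn ry -0.001 | after turn cm [-1.300e-01  1.578e+01 -1.000e-02] | before turn cm [-0.14 15.78 -0.  ]
```

Emit:
{"api": "drive_tool", "payload": {"increments": [[100,0,5,0.1,0,0,0],[100,0,5,0,0,0,0],[100,0,3,0,0,0,0],[100,0,2.5,0,0,0,0],[0,0,0,0,0,0,0]]}}

```text
time: 59.5
ee_pos: [0.4805, -0.0699, 0.1313]
ee_rot: [-1.58, 0.002, -1.552]
force: [0.2, -0.6, -1.2]
grip_width: 0.86
```

Emit:
{"api": "drive_tool", "payload": {"increments": [[0,0,0,0,0,0,0],[0,0,0,0,0,0,0],[0,0,0,0,0,0,0],[0,0,0,0,0,0,0],[0,0,0,0,0,0,0]]}}

```text
time: 60.0
ee_pos: [0.4823, -0.07, 0.1385]
ee_rot: [-1.575, -0.001, -1.549]
force: [-12.8, -0.8, 11.2]
grip_width: 0.402
```

Emit:
{"api": "drive_tool", "payload": {"increments": [[0,0.4,-0.9,0,0,0,0],[0,0.5,-0.9,0,0,0,0],[0,0.6,-0.8,0,0,0,0],[0,0.7,-0.7,0,0,0,0],[0,0,0,0,0,0,0]]}}

```text
time: 60.5
ee_pos: [0.4826, -0.0929, 0.1687]
ee_rot: [-1.575, -0.002, -1.551]
force: [-5.6, -4.1, -10.0]
grip_width: 0.396
```

```bash
python3 - <<'E'
from h import *
s=bot.get_state();print(s['ee_pos'],s['force'],s['grip_width'])
E
```

```text
[ 0.48257467 -0.09291839  0.16870365] [-5.55733948 -4.09694134 -9.98833706] 0.3957686968854617
```

Emit:
{"api": "drive_tool", "payload": {"increments": [[0,0.8,-0.6,0,0,0,0],[0,0.8,-0.6,0,0,0,0],[0,0.9,-0.4,0,0,0,0],[0,0.9,-0.3,0,0,0,0],[0,0,0,0,0,0,0]]}}

```text
time: 61.0
ee_pos: [0.4834, -0.1273, 0.1882]
ee_rot: [-1.575, -0.002, -1.551]
force: [-9.4, -2.2, -6.9]
grip_width: 0.368
```

Emit:
{"api": "drive_tool", "payload": {"increments": [[60,0,0,0,0,0,0],[60,0,0,0,0,0,0],[60,0,0,0,0,0,0],[60,0,-3,0,0,0,0],[60,0,-4,0,0,0,0]]}}

```text
time: 61.5
ee_pos: [0.4843, -0.125, 0.2577]
ee_rot: [-1.573, 0.001, -1.55]
force: [0.4, 0.2, -0.7]
grip_width: 0.597
```

Emit:
{"api": "drive_tool", "payload": {"increments": [[60,0,-4,0,0,0,0],[60,0,0,0,0,0,0],[60,0,0,0,0,0,0]]}}

```text
time: 61.8
ee_pos: [0.486, -0.1256, 0.3008]
ee_rot: [-1.565, -0.002, -1.55]
force: [0.5, 1.4, -1.0]
grip_width: 0.6
```

```bash
python3 - <<'E'
from h import *
s=bot.get_state();print(s['ee_pos'],s['force'],s['grip_width'])
for n in['side','scene']:
    p,d,m=snap(n);W=cloud(d,m)
    q=W[(W[...,0]>.45)&(W[...,0]<.52)&(W[...,1]>-.16)&(W[...,1]<-.03)&(W[...,2]>.175)&(W[...,2]<.21)]
    print(n,len(q),np.percentile(q,[2,50,98],0).round(3).tolist() if len(q) else '')
    q=W[(W[...,0]>.45)&(W[...,0]<.52)&(W[...,1]>-.125)&(W[...,1]<-.03)&(W[...,2]>.1)&(W[...,2]<.21)];print(len(q))
to(.4905,-.455,.29,-1.55)
E
```

```text
[ 0.48596905 -0.12558095  0.30080864] [ 0.48815895  1.37369145 -0.95874159] 0.5999933239547883
side 104 [[0.465, -0.148, 0.175], [0.482, -0.144, 0.191], [0.5, -0.14, 0.203]]
0
scene 65 [[0.465, -0.148, 0.176], [0.487, -0.145, 0.196], [0.501, -0.143, 0.204]]
0
turn ry 0.000 | after turn cm [32.99  0.74 -0.1 ] | before turn cm [32.99  0.73 -0.1 ]
```

Emit:
{"api": "drive_tool", "payload": {"increments": [[100,4.7,0,0,0,0,0],[100,4.7,0,0,0,0,0],[100,4.7,0,0,0,0,0],[100,4.7,0,0,0,0,0],[100,4.7,0,0,0,0,0]]}}

```text
time: 62.4
ee_pos: [0.4889, -0.3617, 0.2957]
ee_rot: [-1.573, 0.002, -1.55]
force: [1.7, 0.0, 0.6]
grip_width: 1.0
```

Emit:
{"api": "drive_tool", "payload": {"increments": [[100,4.7,0,0,0,0,0],[100,4.7,0,-0.1,0,0,0],[100,0,5,0,0,0,0],[100,0,5,0,0,0,0],[100,0,0,0,0,0,0]]}}

```text
time: 62.9
ee_pos: [0.4862, -0.4502, 0.1858]
ee_rot: [-1.584, 0.015, -1.551]
force: [-0.5, 0.7, -1.2]
grip_width: 0.998
```

```bash
python3 - <<'E'
from h import *
s=bot.get_state();print(s['ee_pos'])
to(.4905,-.455,.136,-1.55)
p,d,m=snap('wrist');W=cloud(d,m)
q=W[(W[...,0]>.44)&(W[...,0]<.54)&(W[...,1]>-.5)&(W[...,1]<-.39)&(W[...,2]>.1)&(W[...,2]<.16)]
if len(q)>30: print(len(q),np.percentile(q,[2,50,98],0).round(3).tolist())
E
```

```text
[ 0.48620051 -0.45018636  0.18580626]
turn ry -0.001 | after turn cm [0.49 4.98 0.42] | before turn cm [0.57 4.97 0.49]
9253 [[0.47, -0.471, 0.109], [0.491, -0.428, 0.122], [0.512, -0.392, 0.146]]
```

Emit:
{"api": "drive_tool", "payload": {"increments": [[100,0,0,0,0,0,0],[100,0,0,0,0,0,0],[100,0,0,0,0,0,0]]}}

```text
time: 63.25
ee_pos: [0.4918, -0.4552, 0.2017]
ee_rot: [-1.567, -0.004, -1.55]
force: [0.1, -0.5, -0.7]
grip_width: 1.0
```

Emit:
{"api": "drive_tool", "payload": {"increments": [[100,0,3,-0.1,0,0,0],[100,0,2.5,0,0,0,0],[100,0,1.0,0,0,0,0],[100,0,0,0,0,0,0],[0,0,0,0,0,0,0]]}}

```text
time: 63.75
ee_pos: [0.4902, -0.4549, 0.1347]
ee_rot: [-1.569, -0.002, -1.55]
force: [0.7, 0.4, 0.0]
grip_width: 0.859
```

Emit:
{"api": "drive_tool", "payload": {"increments": [[0,0,0,0,0,0,0],[0,0,0,0,0,0,0],[0,0,0,0,0,0,0],[0,0,0,0,0,0,0],[0,0,0,0,0,0,0]]}}

```text
time: 64.25
ee_pos: [0.4902, -0.4549, 0.1347]
ee_rot: [-1.569, -0.002, -1.55]
force: [-0.4, 0.4, 5.9]
grip_width: 0.403
```

Emit:
{"api": "drive_tool", "payload": {"increments": [[0,-0.4,-0.9,0,0,0,0],[0,-0.5,-0.9,0,0,0,0],[0,-0.6,-0.8,0,0,0,0],[0,-0.7,-0.7,0,0,0,0],[0,0,0,0,0,0,0]]}}

```text
time: 64.75
ee_pos: [0.4895, -0.4308, 0.1644]
ee_rot: [-1.57, 0.002, -1.55]
force: [4.9, 0.9, -6.3]
grip_width: 0.397
```

```bash
python3 - <<'E'
from h import *
s=bot.get_state();print(s['ee_pos'],s['force'],s['grip_width'])
E
```

```text
[ 0.48946661 -0.43083815  0.16440099] [ 4.91721871  0.88959114 -6.3411882 ] 0.39683634097098247
```

Emit:
{"api": "drive_tool", "payload": {"increments": [[0,-0.8,-0.6,0,0,0,0],[0,-0.8,-0.6,0,0,0,0],[0,-0.9,-0.4,0,0,0,0],[0,-0.9,-0.3,0,0,0,0],[0,0,0,0,0,0,0]]}}

```text
time: 65.25
ee_pos: [0.4886, -0.396, 0.1818]
ee_rot: [-1.571, 0.004, -1.547]
force: [6.3, 1.6, -10.2]
grip_width: 0.392
```

Emit:
{"api": "drive_tool", "payload": {"increments": [[60,0,0,0,0,0,0],[60,0,0,0,0,0,0],[60,0,0,0,0,0,0],[60,0,-3,0,0,0,0],[60,0,-4,0,0,0,0]]}}

```text
time: 65.75
ee_pos: [0.487, -0.3978, 0.2531]
ee_rot: [-1.575, 0.004, -1.551]
force: [0.4, -0.4, 0.5]
grip_width: 0.601
```

Emit:
{"api": "drive_tool", "payload": {"increments": [[60,0,-4,0,0,0,0],[60,0,-4,0,0,0,0],[60,4,0,0,0,0,0],[60,4,0,0,0,0,0],[60,4,0,0,0,0,0]]}}

```text
time: 66.25
ee_pos: [0.4907, -0.52, 0.3368]
ee_rot: [-1.569, -0.002, -1.55]
force: [0.5, 0.9, -0.3]
grip_width: 0.6
```

Emit:
{"api": "drive_tool", "payload": {"increments": [[60,0,0,-4,0,0,0],[60,0,0,-4,0,0,0],[60,0,0,-4,0,0,0],[60,0,0,0,0,0,0],[60,0,0,0,0,0,0]]}}

```text
time: 66.75
ee_pos: [0.37, -0.5214, 0.3359]
ee_rot: [-1.57, -0.001, -1.552]
force: [0.7, 1.0, 1.0]
grip_width: 0.601
```

```bash
python3 - <<'E'
from h import *
s=bot.get_state();print(s['ee_pos'],s['force'],s['grip_width'])
for n in['side','scene']:
    p,d,m=snap(n,n+'9.png');W=cloud(d,m)
    for a,b in((-.16,-.12),(-.42,-.36)):
        q=W[(W[...,0]>.45)&(W[...,0]<.52)&(W[...,1]>a)&(W[...,1]<b)&(W[...,2]>.175)&(W[...,2]<.21)]
        print(n,len(q),np.percentile(q,[2,50,98],0).round(3).tolist() if len(q) else '')
    q=W[(W[...,0]>.38)&(W[...,0]<.58)&(W[...,1]>-.3)&(W[...,1]<-.22)&(W[...,2]>.195)&(W[...,2]<.21)];print('handle',rect(q[:,:2]),np.median(q[:,2]))
    q=W[(W[...,0]>.37)&(W[...,0]<.6)&(W[...,1]>-.35)&(W[...,1]<-.175)&(W[...,2]>.14)&(W[...,2]<.18)];print('plate',np.median(q[:,2]))
    q=W[(W[...,0]>.43)&(W[...,0]<.68)&(W[...,1]>.04)&(W[...,1]<.15)&(W[...,2]>-.02)&(W[...,2]<.03)];print('pan floor',np.linalg.lstsq(np.c_[q[:,:2]-[.55,.1],np.ones(len(q))],q[:,2],rcond=None)[0].round(3))
E
```

```text
[ 0.37000123 -0.52135182  0.33591372] [0.67556317 0.98880267 0.95814543] 0.6007797603328432
side 102 [[0.465, -0.149, 0.176], [0.483, -0.144, 0.19], [0.5, -0.141, 0.202]]
side 87 [[0.47, -0.384, 0.177], [0.487, -0.378, 0.19], [0.504, -0.374, 0.202]]
handle (array([ 0.4836, -0.2608]), (99, 25), np.float64(0.018)) 0.20270356909387888
plate 0.16057207911909102
pan floor [-0.    -0.     0.004]
scene 66 [[0.466, -0.149, 0.176], [0.487, -0.144, 0.197], [0.501, -0.143, 0.205]]
scene 101 [[0.469, -0.383, 0.176], [0.489, -0.379, 0.192], [0.506, -0.376, 0.203]]
handle (array([ 0.4851, -0.2626]), (99, 23), np.float64(0.032)) 0.2043769854189044
plate 0.16191404531996326
pan floor [ 0.    -0.002  0.005]
```

View pics/scene9.png

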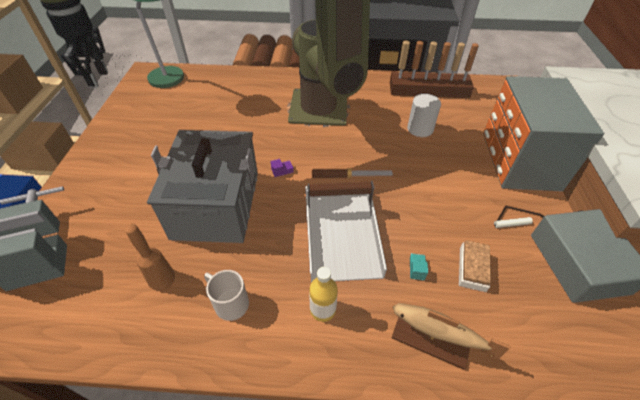

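All is in place: the lid is seated, both clips stand upright where they started, the pan is flat and empty, and the robot is clear. Handing in.

```bash
python3 -c "
from plant import bot
print(bot.close_job())"
```

```text
the job is handed in; nothing more can be done
None
```

The job is done and handed in at about 67 s of the 210 s allowed. `close_job` gives no verdict, so these results rest on my own checks.

- **Gathering:** Three loose offcuts were on the bench (off1, off2, off4; off3 was absent) and I put them in the pan with off5 and off6. Off1 was knocked a few centimetres aside during the run, so I measured it again before picking it up.
- **Tote and tipping:** I pushed both clips off, laid the lid flat on the bench, and tipped the pan to 0.91 rad with its open end about 0.17 m up over the tote. A wrist picture then showed all five offcuts inside.
- **Putting back:** I set the pan back where it came from, reseated the lid, and snapped both clips shut by pinching their tabs.

**Last checks:**
- Both clip tabs stand where they were at the start, so they read as shut.
- The lid handle is within about 3 mm of its starting place, with the plate at 0.161 m (0.160 m expected when seated).
- The pan floor is level at 4–5 mm, and the final picture shows the pan empty.
- The other tools look unmoved in that picture. I did not measure them.

No check failed. Camera readings of the same points differed by 2–3 mm. When I gripped a handle, the tool read 6–13 mm above the handle centre, and I allowed for this when setting things down.

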